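# Cure both edges of the chip carriers

### The job

Slide every chip carrier on the worktop down between the rails of a guide of its own in the curing stand, its filler-port edge toward the lamp bar and its foot fully home on the base; when all are in and let go, press the lamp button. Then draw each carrier out, turn it half round and slide it fully home again with its notched edge toward the lamp bar, and when all are turned and let go press the button once more. Leave the carriers seated so, and do not disturb the other things.

Things in the scene. Friction and masses are not known exactly. Their poses are not given: they have to be found in the camera images.
- carrier_a: Loose chip carrier (all alike; may be absent), about 160 g, 108 mm high: white upright plate 6 mm thick (x), 110 wide (y), 4 to 86 mm up; grey foot 46 (x) x 60 (y) x 12 high, on which it stands; mid-top a ribbed grey grip block 12 thick (x), 46 wide (y), 78 to 108 mm up. Filler port at the -y end; top corner of the +y end cut away: the notched edge. Origin: centre of foot underside, z up.
- carrier_a_port (a point): Top centre of carrier_a's filler port: 43 mm from the middle toward its -y edge, 98 mm above the underside. The port is a white stub 14 mm across on the plate's top edge. The corner cut away at the other end spans y = 27 to 55 mm, from 62 mm up.
- carrier_b: Loose chip carrier (all alike; may be absent), about 160 g, 108 mm high: white upright plate 6 mm thick (x), 110 wide (y), 4 to 86 mm up; grey foot 46 (x) x 60 (y) x 12 high, on which it stands; mid-top a ribbed grey grip block 12 thick (x), 46 wide (y), 78 to 108 mm up. Filler port at the -y end; top corner of the +y end cut away: the notched edge. Origin: centre of foot underside, z up.
- carrier_b_port (a point): Top centre of carrier_b's filler port: 43 mm from the middle toward its -y edge, 98 mm above the underside. The port is a white stub 14 mm across on the plate's top edge. The corner cut away at the other end spans y = 27 to 55 mm, from 62 mm up.
- carrier_c: Loose chip carrier (all alike; may be absent), about 160 g, 108 mm high: white upright plate 6 mm thick (x), 110 wide (y), 4 to 86 mm up; grey foot 46 (x) x 60 (y) x 12 high, on which it stands; mid-top a ribbed grey grip block 12 thick (x), 46 wide (y), 78 to 108 mm up. Filler port at the -y end; top corner of the +y end cut away: the notched edge. Origin: centre of foot underside, z up.
- carrier_c_port (a point): Top centre of carrier_c's filler port: 43 mm from the middle toward its -y edge, 98 mm above the underside. The port is a white stub 14 mm across on the plate's top edge. The corner cut away at the other end spans y = 27 to 55 mm, from 62 mm up.
- stand: Curing stand, fixed: aluminium base plate 200 (x) x 190 (y) x 10 mm with three parallel card guides, in planes across its x at -60, 0 and +60 mm, and a grey lamp bar 200 mm long, 46 thick, 70 high along its -y side (lit face at y = -59 mm; stop plate 66 high at y = +59 mm; flared lead-in strips up to 82 mm on both). Origin: underside of the base under the middle guide's centre, z up.
- guide0 (a point): Where the middle of a carrier's foot underside comes to rest in guide 0: on the base plate, 10 mm above the worktop, stand x = -60 mm, y = 0. Any carrier fits any guide. A guide is a pair of upright black rails at each end, 44 to 59 mm off its middle in y, 9 mm clear between the two rails, 66 mm high over the worktop, flared mouths up to 75 mm; the plate's side edges run between them.
- guide1 (a point): Where the middle of a carrier's foot underside comes to rest in guide 1: on the base plate, 10 mm above the worktop, stand x = 0 mm, y = 0. Any carrier fits any guide. A guide is a pair of upright black rails at each end, 44 to 59 mm off its middle in y, 9 mm clear between the two rails, 66 mm high over the worktop, flared mouths up to 75 mm; the plate's side edges run between them.
- guide2 (a point): Where the middle of a carrier's foot underside comes to rest in guide 2: on the base plate, 10 mm above the worktop, stand x = 60 mm, y = 0. Any carrier fits any guide. A guide is a pair of upright black rails at each end, 44 to 59 mm off its middle in y, 9 mm clear between the two rails, 66 mm high over the worktop, flared mouths up to 75 mm; the plate's side edges run between them.
- start_top (a point): Top centre of the lamp's round grey push button (26 mm across), in a low black housing on top of the lamp bar, stand x = -30, y = -88 mm. Press straight down.
- start (a joint): Travel of the lamp button, 0 released to 0.006 m fully pressed (about 5 N); springs back. The lamp starts at 0.004.
- tape_roll: Tan roll of tape, 92 mm across, 48 mm high, lying flat; a bystander, loose on the worktop. Origin: centre of the underside.
- dish: Petri dish, 64 mm across, 14 mm high; a bystander, loose on the worktop. Origin: centre of the underside.
- slide_case: Red slide box 73 x 98 x 35 mm; a bystander, loose on the worktop. Origin: centre of the underside.
- bench_timer: White bench timer 48 x 64 x 46 mm; a bystander, loose on the worktop. Origin: centre of the underside.
There are look-alikes about, which are no part of the job. Leave any orange or turquoise look-alike of the carrier_c alone.

How it is judged:
By the outcome, as a careful person would: the job done as asked, in the order asked, and still so for the second after the job is handed in, with the robot touching nothing.
Of carrier_a, carrier_b, carrier_c only 2 to 3 are there at a start; the rules pass over those that are not, and their reading is None.
At some moment in a run one of carrier_a, carrier_b, carrier_c may be knocked a few centimetres aside while the robot is not near it.
Once in a run the grip may slacken for a moment while it holds something.
It also fails if it takes over 210 s, if anything falls off the work surface, if the arm or the gripper's body presses on something with over 40 N, if the wrist force passes 120 N, or if a joint passes its speed limit or range.

### The arm

A 6-joint arm with a two-finger parallel gripper is mounted at the origin on a cart in front of the work surface, level with it; the furniture and walls round the work are solid. World frame = base frame: x ahead of the robot, y to its left, z up, the work surface at z = 0. Lengths are in m, angles in rad, forces in N, time in s.
With the tool pointing down it reaches from about 0.325 to 0.775 m from the base axis. Payload 5.5 kg.
Tool frame: the origin (TCP) lies midway between the tips of the shut fingers; the grasp point (between the pads) lies 19 mm behind it; z points along the fingers, y is the line along which they close (so a half turn about z gives the same grasp; the last joint's range is limited). The gripper opens to 88 mm and grips with 3 to 60 N. Pads are 20 mm wide; open, the fingers measure 115 mm over their backs; the gripper's body (75 mm by 178 mm) begins 61 mm behind the grasp point.
Start: joints at [1.137, 0.091, 1.231, -0, 1.82, -0.057], TCP at [0.221, 0.558, 0.223] pointing down, gripper open.
Joint ranges: [-2.87, 2.87], [-0.86, 2.18], [0.17, 2.46], [-1.51, 4.65], [0.06, 2.69], [-2.65, 2.65]. Speed limits (rad/s): [2.57, 2.57, 3.01, 3.14, 3.14, 3.14].

### API

Orientations are given as a unit quaternion [w, x, y, z].
In Python, from plant import manip gives the robot as it stands.
- The arm moves only by the tool jog_arm, never from a script. Its argument "targets" is a list of rows, each a list of 3 entries, a list of its own where there are three numbers: the closure, from -1 (fully open) to 1 (shut), then the shift along the tool's x, y, z in m, then the turn about the tool's z in rad. In form: [[gripper, [tx, ty, tz], yaw], ...]. A call has 1 to 5 rows; each row is the pose to reach, as a shift and turn from the pose commanded when the call began, along the tool's axes at that moment; what a row does not reach only later rows make up. A row lasts 1/10 s, in which the tool goes at most 50 mm and 8.59 degrees, less where a joint would pass 70% of its speed; a pose out of reach is approached as far as the arm can. A call with a gripper value outside its range is refused whole. The fingers move at their own pace and stop on an object; "force" is the grip in N (left out, the last holds). Time passes only in rows, so rows that repeat a pose let the fingers close. It gives the time, the measured TCP pose, the force, the opening and the grip force at its end, in the units of the state.
- manip.read_state(): the state, without advancing time (a new reading comes with each control period).
- manip.grab_frame(name): name is "scene" or "top"; returns the picture (400x640x3 uint8, blue, green, red); there is no depth.
- manip.camera_params(name): a dict with "fx", "fy", "cx", "cy" (pixels), "eye" and "orientation" of the camera in the world. Camera axes: x right, y up, looking along -z (the intrinsics and any distortion apply to the point x, -y, -z); pixel columns grow to the right and rows downward; lengths in m; the calibration is good to about 2 mm. A picture is of the moment at which its call begins. camera_params takes no time and is no camera call.
- manip.job_done(): hands the job in; it is judged then, once.
The state is a dict: "clock": time; "joint_positions": joint angles; "dq": joint speeds; "tau": joint torques, N m; "tcp_pos": TCP position; "tcp_rot": TCP orientation; "wrist_force": force on the tool from outside, world axes, zero at the start; "ft_torque": the same for the moment, N m; "gripper_width": finger opening in m; "grasp_force": force on a finger pad.
Only numpy, scipy, OpenCV 4.12 (cv2) and the standard library are available. Lean on these libraries where they do the work, as an engineer would, in place of code of your own. Each camera call takes 0.05 s, during which the arm holds its last target. There are 200 camera calls.

## Working session

There is one attempt and no reset: what is moved stays moved. The work goes in short steps, Python scripts to look and compute and a tool call to move; the robot and the scene stay as the last step left them, time stands still between calls to the robot, and variables do not carry over. Pictures are saved under pics/ and viewed, at most 14 in all, crops included, and the job is handed in when it is done.

Besides the shell and the picture viewer there is one more tool, called after ">>>" as name([rows], argument=value, ...), one row to a line, values as JSON. jog_arm: Moves the arm, as the interface text tells. Its arguments: {"type":"object","properties":{"targets":{"type":"array","items":{"type":"array"}},"force":{"type":"number"}},"required":["targets"]}

```bash
mkdir -p pics; ls
python3 - <<'E'
from plant import manip
import cv2
for n in("scene","top"):
    cv2.imwrite(f"pics/{n}0.png",manip.grab_frame(n)); print(n,manip.camera_params(n))
s=manip.read_state();print(s)
E
```

```text
pics
scene {'fx': 416.0960759631045, 'fy': 416.0960759631045, 'cx': 320.85418873492387, 'cy': 189.94203238899337, 'eye': array([-0.28707796, -0.57983309,  1.37223774]), 'orientation': array([ 0.84487426,  0.30713154, -0.15469162, -0.40979044])}
top {'fx': 378.39924935729323, 'fy': 378.39924935729323, 'cx': 314.33639310427577, 'cy': 204.24100042201437, 'eye': array([0.48948347, 0.0573098 , 1.35460679]), 'orientation': array([ 0.71275866,  0.03244647, -0.02980232, -0.70002439])}
{'clock': 0.1, 'joint_positions': array([ 1.13729232e+00,  9.17761537e-02,  1.23173859e+00,  2.70365692e-05,
        1.81981087e+00, -5.66996391e-02]), 'dq': array([-0.00109233, -0.00210249, -0.00292769, -0.00173847,  0.0014608 ,
        0.00031337]), 'tau': array([ 2.15997694e-03, -4.47861171e+01, -4.07565522e+01,  7.00238021e-02,
        2.85442726e-02, -9.75154558e-05]), 'tcp_pos': array([0.22065273, 0.55767069, 0.22163958]), 'tcp_rot': array([-2.22968559e-04,  1.87286259e-01,  9.82304996e-01, -8.37404221e-04]), 'wrist_force': array([ 0.12473583,  0.52015512, -0.02159357]), 'ft_torque': array([ 0.01922224,  0.01283557, -0.02954427]), 'grasp_force': 0.0, 'gripper_width': 0.08765875698626044}
```

View pics/scene0.png

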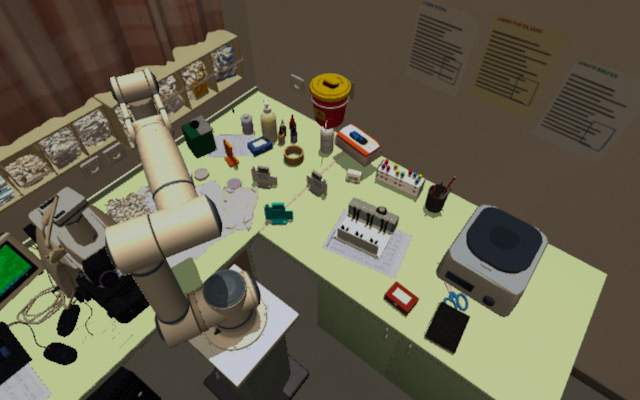

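View pics/top0.png

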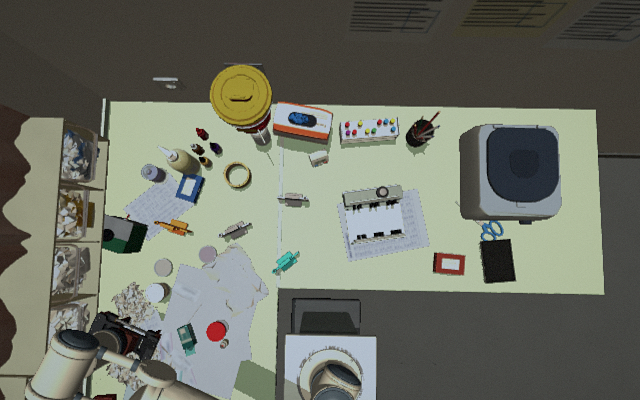

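Candidates in the top view: white carriers at (293,200) and (235,230), orange at (173,227), turquoise at (286,262). The two white/grey ones fit the description; the coloured ones are look-alikes. I'll check this in an enlarged crop.

```bash
cat > h.py <<'E'
from plant import manip
import numpy as np, cv2
from scipy.spatial.transform import Rotation as R
def q2R(q): return R.from_quat([q[1],q[2],q[3],q[0]])
def cam(n):
    c=manip.camera_params(n); return c,q2R(c['orientation']).as_matrix()
def proj(n,P):
    c,M=cam(n); p=(np.atleast_2d(P)-c['eye'])@M
    return np.c_[c['cx']+c['fx']*p[:,0]/-p[:,2], c['cy']+c['fy']*(-p[:,1])/-p[:,2]]
def ray(n,uv,z):
    c,M=cam(n); uv=np.atleast_2d(uv).astype(float)
    d=np.c_[(uv[:,0]-c['cx'])/c['fx'],-(uv[:,1]-c['cy'])/c['fy'],-np.ones(len(uv))]@M.T
    return c['eye']+d*((z-c['eye'][2])/d[:,2])[:,None]
def tri(uv1,uv2):
    A=[];b=[]
    o=[]
    for n,uv in(("scene",uv1),("top",uv2)):
        a=ray(n,uv,0.)[0]; e=cam(n)[0]['eye']; d=(a-e)/np.linalg.norm(a-e); Q=np.eye(3)-np.outer(d,d); A.append(Q); b.append(Q@e)
    return np.linalg.lstsq(np.vstack(A),np.hstack(b),rcond=None)[0]
def st():
    s=manip.read_state(); r=q2R(s['tcp_rot']).as_matrix()
    return s,r
E
python3 - <<'E'
from h import *
t=cv2.imread("pics/top0.png");s=cv2.imread("pics/scene0.png")
a=cv2.resize(t[180:270,215:315],None,fx=4,fy=4,interpolation=cv2.INTER_CUBIC)
b=cv2.resize(t[170:270,330:430],None,fx=4,fy=4,interpolation=cv2.INTER_CUBIC)[:360]
c=cv2.resize(s[155:205,235:335],None,fx=4,fy=4,interpolation=cv2.INTER_CUBIC)
d=cv2.resize(s[195:260,320:420],None,fx=4,fy=4,interpolation=cv2.INTER_CUBIC)[:240]
o=np.zeros((600,800,3),np.uint8);o[:360,:400]=a;o[:360,400:]=b;o[360:560,:400]=c;o[360:600,400:]=d
cv2.imwrite("pics/c0.png",o)
for uv,z in(((293,200),.1),((235,230),.1),((373,215),.01),((382,192),.1)): print(uv,ray("top",uv,z))
E
```

```text
(293, 200) [[0.61311896 0.13435977 0.1       ]]
(235, 230) [[0.50990948 0.32407147 0.1       ]]
(373, 215) [[ 0.57347378 -0.14589116  0.01      ]]
(382, 192) [[ 0.64523734 -0.16195029  0.1       ]]
```

View pics/c0.png

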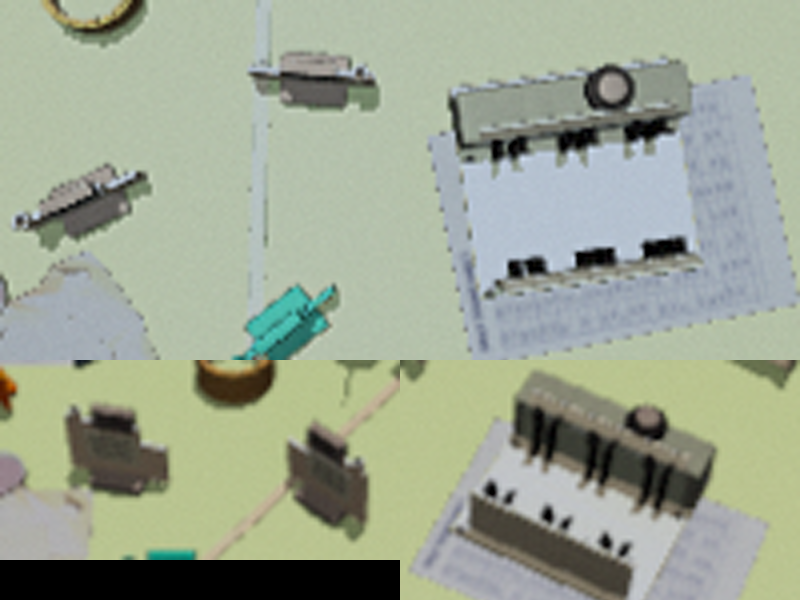

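Both white carriers match (grey ribbed block, one stub, one cut corner). Top-view ports: C1's at about (304,198), its right end, and C2's at about (220,235), its left end. Next I'll enlarge the stand and carriers for precise points.

Run:
```python
from h import *
t=cv2.imread("pics/top0.png");s=cv2.imread("pics/scene0.png")
f=lambda i,x,y,w,h,k:cv2.resize(i[y:y+h,x:x+w],None,fx=k,fy=k,interpolation=cv2.INTER_CUBIC)
def grid(o,x,y,k,st=10):
    for i in range(0,o.shape[1]//k,st): cv2.putText(o,str(x+i),(i*k,8),0,.33,(0,0,255));cv2.line(o,(i*k,0),(i*k,o.shape[0]),(0,0,255),1)
    for i in range(0,o.shape[0]//k,st): cv2.putText(o,str(y+i),(0,i*k+10),0,.33,(255,0,0));cv2.line(o,(0,i*k),(o.shape[1],i*k),(255,0,0),1)
    return o
g=lambda i,x,y,w,h,k:grid(f(i,x,y,w,h,k),x,y,k)
cv2.imwrite("pics/c1.png",np.hstack([g(t,340,180,66,75,6)[:450,:396],g(s,328,196,75,75,5)[:375,:375] if 0 else np.vstack([g(s,330,196,75,70,5),np.zeros((100,375,3),np.uint8)])]))
a=g(t,270,188,45,25,8);b=g(t,215,215,45,30,8);c=g(s,300,165,35,35,8);d=g(s,245,160,40,35,8)
o=np.zeros((600,800,3),np.uint8)
o[:200,:360]=a;o[200:440,:360]=b;o[:280,400:680]=c;o[290:570,400:720]=d
cv2.imwrite("pics/c2.png",o)
```

```text
(no output)
```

View pics/c1.png

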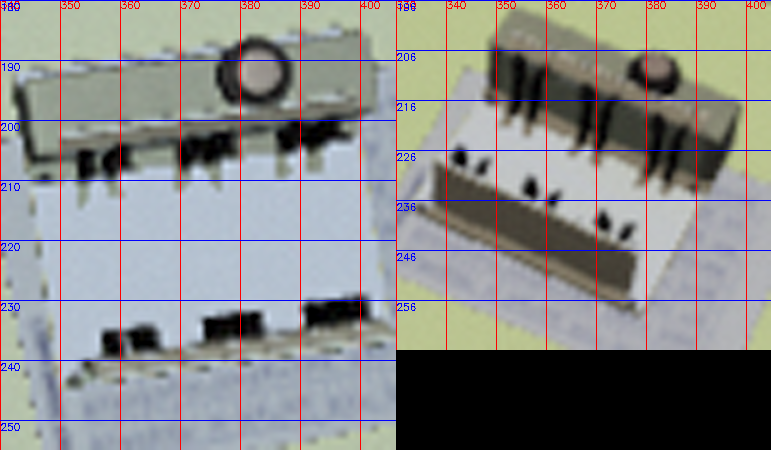

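View pics/c2.png

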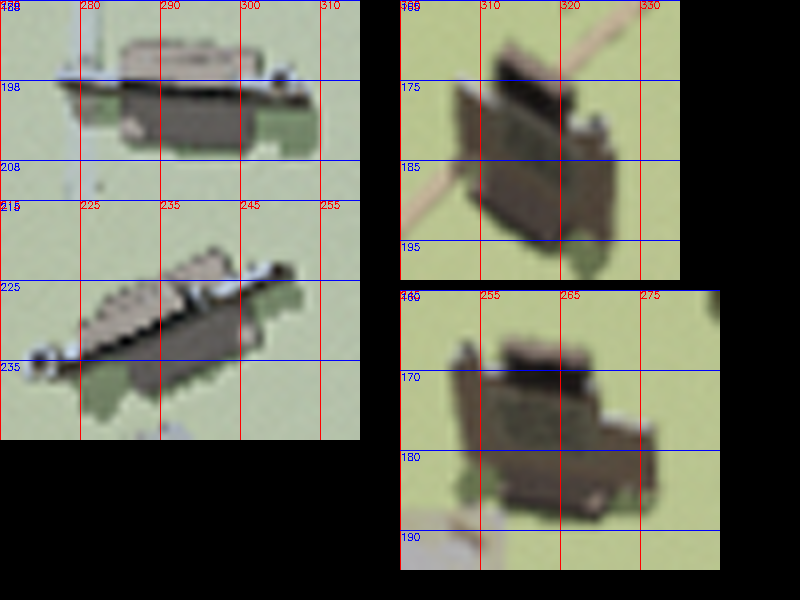

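c1 shows the stand. In top view the button is at (382.5,192), the near rail pairs at (361.5,236.5), (378.5,234), (396,231.5), and the far pairs near y≈204. c2 confirms C1's port on its right at (304.6,198) and C2's on its left at (219.7,234.7), with a notch at each opposite end.

```bash
cat >> h.py <<'E'
from scipy.optimize import least_squares
def fit(obs,p0,zb=0.):
    # obs: (cam, local xyz, px)
    def f(p):
        c,s=np.cos(p[2]),np.sin(p[2]); r=[]
        for n,l,uv in obs:
            P=[p[0]+c*l[0]-s*l[1],p[1]+s*l[0]+c*l[1],zb+l[2]]; r.append(proj(n,P)[0]-uv)
        return np.ravel(r)
    q=least_squares(f,p0,loss='soft_l1'); return q.x,f(q.x).reshape(-1,2).round(1)
E
cat > a.py <<'E'
from h import *
T,S="top","scene"
B=(0,0,.108);P=(0,-.043,.098);N=(0,.055,.062)
p,r=fit([(T,B,(294,195.6)),(T,P,(304.6,198)),(T,N,(277.3,198)),(S,B,(317,173)),(S,P,(324.2,180)),(S,N,(306.8,175.3))],[.61,.13,0]);print("C1",p,r.tolist())
p,r=fit([(T,B,(234.2,227.3)),(T,P,(219.7,234.7)),(T,N,(251.3,223.7)),(S,B,(258,167.8)),(S,P,(248,167)),(S,N,(271.8,177))],[.51,.32,3]);print("C2",p,r.tolist())
print("btn",tri((380.5,209),(382.6,191.8)))
o=[(T,(.06,.0515,.072),(361.5,236.5)),(T,(0,.0515,.072),(378.5,234)),(T,(-.06,.0515,.072),(396,231.5)),
(T,(.06,-.0515,.07),(357.3,206)),(T,(0,-.0515,.07),(374,204.3)),(T,(-.06,-.0515,.07),(391.7,202)),
(T,(-.03,-.088,.085),(382.6,191.8)),(S,(-.03,-.088,.085),(380.5,209)),
(T,(.1,-.105,.07),(342,192.5)),(T,(-.1,-.105,.07),(401.5,185.5)),
(S,(.06,.0515,.072),(343,228)),(S,(0,.0515,.072),(357.2,234.5)),(S,(-.06,.0515,.072),(372,241.5))]
p,r=fit(o,[.57,-.15,1.57]);print("ST",p,r.tolist())
E
python3 a.py
```

```text
C1 [ 0.62245418  0.13667194 -0.01727374] [[-1.8, 1.3], [0.7, -0.3], [-0.3, -0.2], [-0.0, 0.5], [0.9, 0.1], [0.2, -0.6]]
C2 [0.50955194 0.33452561 3.54602593] [[-2.9, 2.7], [0.2, 0.3], [-2.0, 0.5], [4.9, -0.5], [5.5, -0.0], [4.4, 0.3]]
btn [ 0.64572223 -0.16397705  0.08860443]
ST [ 0.55504387 -0.14782428  1.71293937] [[-0.7, 0.2], [-0.1, 0.5], [0.0, 0.8], [-0.6, 0.6], [0.1, 0.1], [-0.1, 0.2], [-0.5, 0.4], [0.9, 0.5], [1.0, 0.0], [-0.5, -0.2], [1.1, -0.8], [1.0, -0.7], [0.7, -0.9]]
```

```bash
sed -i 's/(258,167.8)/(263,167.8)/;s/(248,167)/(253.5,167)/;s/(271.8,177)/(276.6,177)/' a.py; python3 a.py | grep -v ST
python3 - <<'E'
from h import *
s,r=st();print(r.round(3).tolist())
# is the region under the arm / table edges: what is at TCP
E
```

```text
C1 [ 0.62245418  0.13667194 -0.01727374] [[-1.8, 1.3], [0.7, -0.3], [-0.3, -0.2], [-0.0, 0.5], [0.9, 0.1], [0.2, -0.6]]
C2 [0.51113332 0.33165341 3.54400257] [[-2.0, 2.2], [1.0, -0.2], [-1.1, 0.1], [0.7, -0.4], [0.7, 0.0], [0.4, 0.4]]
btn [ 0.64572223 -0.16397705  0.08860443]
[[-0.93, 0.368, -0.001], [0.368, 0.93, -0.002], [0.0, -0.002, -1.0]]
```

```bash
cat >> h.py <<'E'
def to(x,y,z,th,n=1):
    s,r=st(); d=r.T@(np.array([x,y,z])-s['tcp_pos']); a=np.arctan2(r[1,1],r[0,1])
    w=(a-th+np.pi)%(2*np.pi)-np.pi
    q6=s['joint_positions'][5]
    print("t",round(s['clock'],1),"tcp",s['tcp_pos'].round(4),"th",round(a,3),"-> shift",d.round(4),"yaw",round(w,3),"q6",round(q6,2), "w",round(s['gripper_width'],4),"F",s['wrist_force'].round(1))
E
python3 -c "
from h import *
to(.511,.332,.17,.402)"
```

```text
t 0.1 tcp [0.2207 0.5577 0.2216] th 1.194 -> shift [-0.353  -0.1029  0.0518] yaw 0.792 q6 -0.06 w 0.0877 F [ 0.1  0.5 -0. ]
```

>>> jog_arm([
  [-1,[-0.2,-0.06,0],0],
  [-1,[-0.2,-0.06,0],0],
  [-1,[-0.2,-0.06,0],0],
  [-1,[-0.2,-0.06,0],0],
  [-1,[-0.2,-0.06,0],0],
])

```text
clock: 0.6
tcp_pos: [0.3881, 0.4251, 0.2219]
tcp_rot: [0.0, 0.19, 0.982, -0.001]
wrist_force: [-0.1, 0.6, -0.0]
gripper_width: 0.088
grasp_force: 0.0
```

>>> jog_arm([
  [-1,[-0.153,-0.043,0.05],0.6],
  [-1,[-0.153,-0.043,0.05],0.6],
  [-1,[-0.153,-0.043,0.05],0.6],
  [-1,[-0.153,-0.043,0.05],0.6],
  [-1,[-0.153,-0.043,0.05],0.6],
])

```text
clock: 1.1
tcp_pos: [0.5118, 0.3306, 0.1702]
tcp_rot: [-0.001, 0.471, 0.882, -0.002]
wrist_force: [-1.0, -0.1, 0.3]
gripper_width: 0.0878
grasp_force: 0.0
```

>>> jog_arm([
  [-1,[0,0,0],0.19],
  [-1,[0,0,0],0.19],
  [-1,[0,0,0],0.19],
])

```text
clock: 1.4
tcp_pos: [0.5099, 0.3338, 0.1733]
tcp_rot: [-0.0, 0.549, 0.836, 0.0]
wrist_force: [-0.9, 0.6, -0.6]
gripper_width: 0.0877
grasp_force: 0.0
```

Run:
```python
from h import *
for n in("scene","top"): cv2.imwrite(f"pics/{n}1.png",manip.grab_frame(n))
to(.511,.332,.079,.402)
s=cv2.imread("pics/scene1.png");t=cv2.imread("pics/top1.png")
o=np.hstack([s[100:300,60:380],t[170:370,60:380]])
o=cv2.resize(o,(800,250));o2=cv2.resize(t[190:270,190:330],(600,343),interpolation=cv2.INTER_CUBIC)
z=np.zeros((593,800,3),np.uint8);z[:250]=o;z[250:,:600]=o2;cv2.imwrite("pics/c3.png",z)
```

```text
t 1.5 tcp [0.5102 0.3335 0.1732] th 0.409 -> shift [-0.0017  0.0001  0.0942] yaw 0.007 q6 0.11 w 0.0882 F [0.8 0.3 0.1]
```

View pics/c3.png

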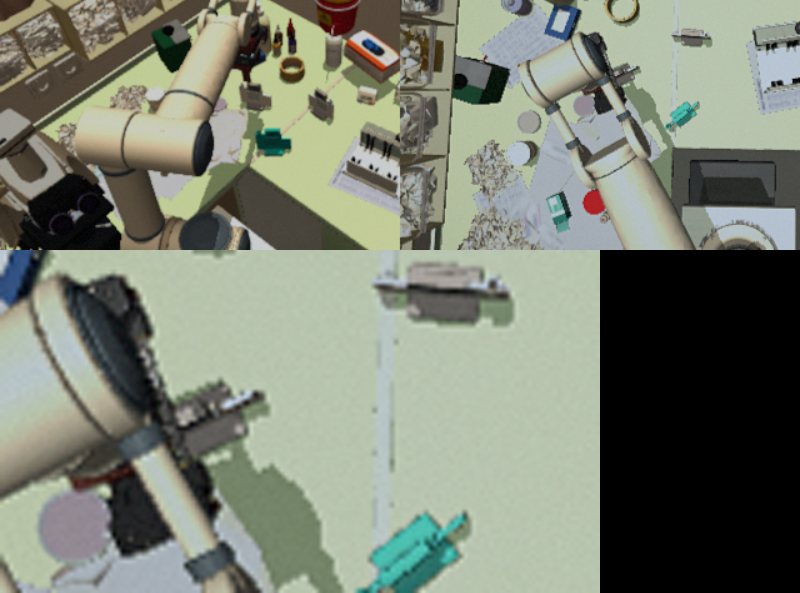

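Top view 1 shows only the two white carriers, now that the area the arm had hidden is visible. The gripper is over C2, so I'll descend and grip.

>>> jog_arm([
  [-1,[-0.002,0,0.03],0],
  [-1,[-0.002,0,0.05],0],
  [-1,[-0.002,0,0.07],0],
  [-1,[-0.002,0,0.085],0],
  [-1,[-0.002,0,0.094],0.007],
], force=30)

```text
clock: 2.0
tcp_pos: [0.5111, 0.3306, 0.0772]
tcp_rot: [-0.0, 0.553, 0.833, -0.001]
wrist_force: [-0.1, -0.7, 0.7]
gripper_width: 0.0881
grasp_force: 0.0
```

>>> jog_arm([
  [-1,[0,0,0],0],
  [1,[0,0,0],0],
  [1,[0,0,0],0],
  [1,[0,0,0],0],
  [1,[0,0,0],0],
])

```text
clock: 2.5
tcp_pos: [0.5122, 0.3306, 0.0794]
tcp_rot: [0.0, 0.554, 0.833, 0.001]
wrist_force: [1.0, -0.1, 0.2]
gripper_width: 0.0595
grasp_force: 0.0
```

>>> jog_arm([
  [1,[0,0,0],0],
  [1,[0,0,0],0],
  [1,[0,0,0],0],
  [1,[0,0,0],0],
  [1,[0,0,0],0],
])

```text
clock: 3.0
tcp_pos: [0.5119, 0.3304, 0.0786]
tcp_rot: [-0.0, 0.554, 0.833, -0.0]
wrist_force: [0.6, -0.7, -0.5]
gripper_width: 0.0189
grasp_force: 0.0
```

>>> jog_arm([
  [1,[0,0,0],0],
  [1,[0,0,0],0],
  [1,[0,0,0],0],
  [1,[0,0,0],0],
  [1,[0,0,-0.01],0],
])

```text
clock: 3.5
tcp_pos: [0.5109, 0.3299, 0.0869]
tcp_rot: [-0.001, 0.554, 0.833, -0.002]
wrist_force: [0.1, 0.1, -2.3]
gripper_width: 0.0116
grasp_force: 30.0
```

>>> jog_arm([
  [1,[0,0,-0.03],0],
  [1,[0,0,-0.06],0],
  [1,[0,0,-0.09],0],
  [1,[0,0,-0.12],0],
  [1,[0,0,-0.15],0],
])

```text
clock: 4.0
tcp_pos: [0.5117, 0.3303, 0.2406]
tcp_rot: [0.0, 0.554, 0.833, 0.0]
wrist_force: [0.8, 0.2, -2.5]
gripper_width: 0.0119
grasp_force: 30.0
```

```bash
cat > v.py <<'E'
from h import *
import sys
tag=sys.argv[1]
im={n:manip.grab_frame(n) for n in("scene","top")}
s,r=st(); th=np.arctan2(r[1,1],r[0,1])
o=[]
for n in im:
    cv2.imwrite(f"pics/{n}{tag}.png",im[n])
    u,v=proj(n,s['tcp_pos'])[0].astype(int); u=np.clip(u,40,600);v=np.clip(v,40,360)
    x,y=u-40,v-40; a=cv2.resize(im[n][y:y+80,x:x+80],(400,400),interpolation=cv2.INTER_CUBIC)
    for i in range(0,80,10):
        cv2.putText(a,str(x+i),(i*5,8),0,.3,(0,0,255));cv2.line(a,(i*5,0),(i*5,400),(0,0,255),1)
        cv2.putText(a,str(y+i),(0,i*5+9),0,.3,(255,0,0));cv2.line(a,(0,i*5),(400,i*5),(255,0,0),1)
    o.append(a)
cv2.imwrite(f"pics/v{tag}.png",np.hstack(o))
E
python3 v.py 2; python3 -c "
from h import *
to(.5465,-.088,.229,-1.429)"
```

```text
t 4.1 tcp [0.5131 0.3312 0.245 ] th 0.397 -> shift [-0.3995 -0.1314  0.0143] yaw 1.826 q6 0.12 w 0.0118 F [ 0.5 -0.2 -0.9]
```

View pics/v2.png

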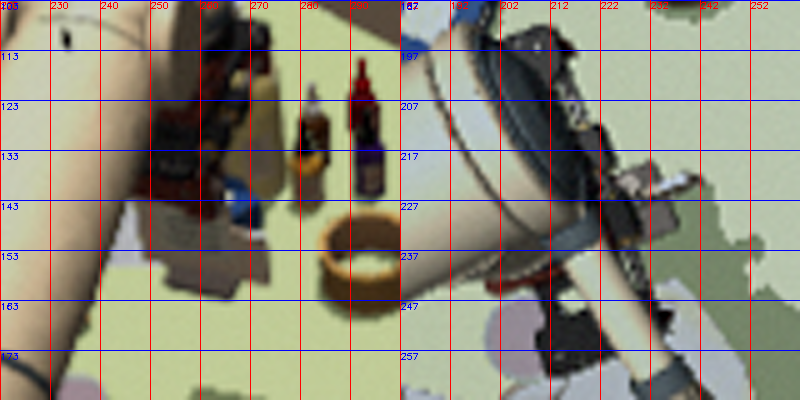

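C2 is held (opening 11.8 mm, 30 N). Next, carry it over guide 2.

>>> jog_arm([
  [1,[-0.2,-0.066,0],0],
  [1,[-0.2,-0.066,0],0],
  [1,[-0.2,-0.066,0],0],
  [1,[-0.2,-0.066,0],0],
  [1,[-0.2,-0.066,0],0],
])

```text
clock: 4.6
tcp_pos: [0.5282, 0.1159, 0.2371]
tcp_rot: [-0.0, 0.556, 0.831, -0.001]
wrist_force: [0.9, 0.0, -2.5]
gripper_width: 0.0117
grasp_force: 30.0
```

>>> jog_arm([
  [1,[-0.2,-0.066,0],0],
  [1,[-0.2,-0.066,0],0],
  [1,[-0.2,-0.066,0],0],
  [1,[-0.2,-0.066,0],0],
  [1,[-0.2,-0.066,0],0],
])

```text
clock: 5.1
tcp_pos: [0.5445, -0.0935, 0.2367]
tcp_rot: [-0.001, 0.556, 0.831, -0.001]
wrist_force: [-0.5, 0.7, -1.5]
gripper_width: 0.0118
grasp_force: 30.0
```

>>> jog_arm([
  [1,[0,0,0],0.7],
  [1,[0,0,0],0.7],
  [1,[0,0,0],0.7],
  [1,[0,0,0],0.7],
  [1,[0,0,0],0.7],
])

```text
clock: 5.6
tcp_pos: [0.5448, -0.0882, 0.2373]
tcp_rot: [-0.001, 0.807, 0.59, -0.0]
wrist_force: [-0.3, 0.2, -2.0]
gripper_width: 0.0118
grasp_force: 30.0
```

>>> jog_arm([
  [1,[0,0,0],0.7],
  [1,[0,0,0],0.7],
  [1,[0,0,0],0.7],
  [1,[0,0,0],0.7],
  [1,[0,0,0],0.7],
])

```text
clock: 6.1
tcp_pos: [0.5448, -0.0882, 0.2373]
tcp_rot: [-0.001, 0.961, 0.278, -0.001]
wrist_force: [0.3, -1.1, -1.7]
gripper_width: 0.0118
grasp_force: 30.0
```

>>> jog_arm([
  [1,[0,0,0],0.42],
  [1,[0,0,0],0.42],
  [1,[0,0,0],0.42],
  [1,[0,0,0],0.42],
  [1,[0,0,0],0.42],
])

```text
clock: 6.6
tcp_pos: [0.5448, -0.0887, 0.2378]
tcp_rot: [-0.0, 0.997, 0.076, -0.001]
wrist_force: [0.7, 0.0, -1.5]
gripper_width: 0.0114
grasp_force: 30.0
```

```bash
python3 v.py 3; python3 -c "
from h import *
to(.5465,-.088,.229,-1.429)"
```

```text
t 6.7 tcp [ 0.5448 -0.089   0.2382] th -1.42 -> shift [ 0.0018 -0.0007  0.0092] yaw 0.009 q6 1.2 w 0.0119 F [-0.4  0.5 -1.8]
```

View pics/v3.png

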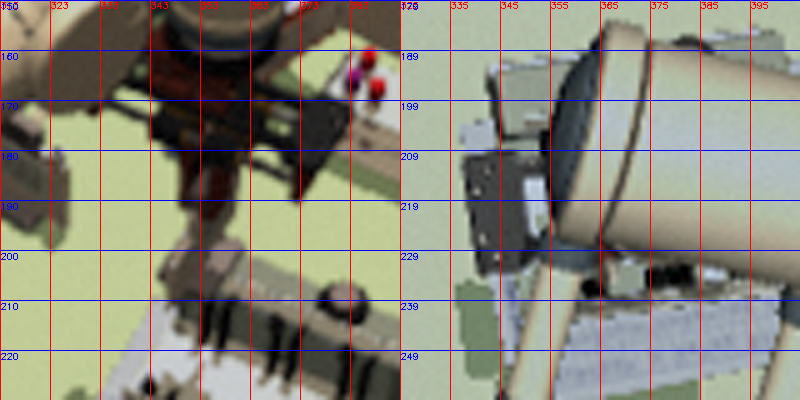

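>>> jog_arm([
  [1,[0,0,0.02],0.009],
  [1,[0,0,0.04],0.009],
  [1,[0,0,0.06],0.009],
  [1,[0,0,0.07],0.009],
  [1,[0,0,0.07],0.009],
])

```text
clock: 7.2
tcp_pos: [0.544, -0.0892, 0.1667]
tcp_rot: [-0.001, 0.998, 0.07, -0.002]
wrist_force: [0.7, -0.0, -1.8]
gripper_width: 0.0118
grasp_force: 30.0
```

>>> jog_arm([
  [1,[0,0,0.004],0],
  [1,[0,0,0.008],0],
  [1,[0,0,0.012],0],
  [1,[0,0,0.015],0],
  [1,[0,0,0.015],0],
])

```text
clock: 7.7
tcp_pos: [0.5447, -0.0895, 0.1532]
tcp_rot: [-0.0, 0.998, 0.069, -0.0]
wrist_force: [-0.2, -1.1, -2.3]
gripper_width: 0.0118
grasp_force: 30.0
```

>>> jog_arm([
  [1,[0,0,0.003],0],
  [1,[0,0,0.006],0],
  [1,[0,0,0.009],0],
  [1,[0,0,0.012],0],
  [1,[0,0,0.012],0],
])

```text
clock: 8.2
tcp_pos: [0.5448, -0.0895, 0.1418]
tcp_rot: [0.0, 0.998, 0.069, 0.0]
wrist_force: [0.2, 0.1, -0.9]
gripper_width: 0.012
grasp_force: 30.0
```

```bash
python3 v.py 4; python3 -c "
from h import *
to(.5465,-.088,.089,-1.429);s,r=st();print(r.T@s['wrist_force'],r.T@s['ft_torque'])"
```

```text
t 8.3 tcp [ 0.5448 -0.0895  0.1418] th -1.432 -> shift [ 0.0019 -0.0013  0.0528] yaw -0.003 q6 1.21 w 0.0116 F [-0.8 -0.1  1.4]
[-0.8567781   0.00385181 -1.43503393] [ 0.00120595 -0.25142561 -0.04338576]
```

>>> jog_arm([
  [1,[0,0,0.002],0],
  [1,[0,0,0.004],0],
  [1,[0,0,0.006],0],
  [1,[0,0,0.006],0],
  [1,[0,0,0.006],0],
])

```text
clock: 8.8
tcp_pos: [0.5447, -0.0898, 0.1407]
tcp_rot: [0.001, 0.998, 0.069, 0.002]
wrist_force: [-12.2, 1.0, 19.7]
gripper_width: 0.012
grasp_force: 30.0
```

```bash
cat > w.py <<'E'
from h import *
F=[];M=[]
for i in range(4):
    manip.grab_frame("top"); s,r=st(); F.append(r.T@s['wrist_force']);M.append(r.T@s['ft_torque'])
print("tool F",np.mean(F,0).round(2),"M",np.mean(M,0).round(3))
E
python3 w.py; python3 -c "
from h import *
to(.5465,-.088,.089,-1.429)"
```

```text
tool F [-11.46  -2.18 -19.46] M [ 0.606 -1.769 -0.148]
t 9.0 tcp [ 0.5447 -0.0898  0.1407] th -1.432 -> shift [ 0.0018 -0.0016  0.0517] yaw -0.003 q6 1.21 w 0.0116 F [-11.2   0.4  18.9]
```

View pics/v4.png

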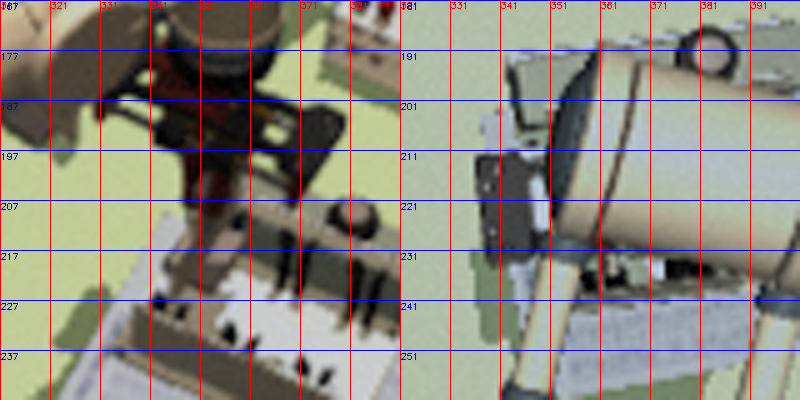

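The lamp-side lead-in is pushing back, so I'll lift slightly and shift 3 mm toward the robot.

>>> jog_arm([
  [1,[0,0,-0.008],0],
  [1,[-0.003,0,-0.008],0],
  [1,[-0.003,0,-0.003],0],
  [1,[-0.003,0,0.002],0],
  [1,[-0.003,0,0.002],0],
])

```text
clock: 9.5
tcp_pos: [0.541, -0.0897, 0.1312]
tcp_rot: [-0.001, 0.998, 0.069, -0.002]
wrist_force: [-0.2, -0.9, -1.1]
gripper_width: 0.0119
grasp_force: 30.0
```

```bash
python3 w.py; python3 -c "
from h import *
to(.5465,-.088,.089,-1.429)"
```

```text
tool F [-0.18  0.03  1.8 ] M [ 0.008 -0.145  0.02 ]
t 9.7 tcp [ 0.5418 -0.0899  0.1333] th -1.432 -> shift [ 0.0049 -0.0012  0.0443] yaw -0.003 q6 1.21 w 0.0119 F [-0.3 -0.1 -1.2]
```

>>> jog_arm([
  [1,[0,0,0.005],0],
  [1,[0,0,0.01],0],
  [1,[0,0,0.015],0],
  [1,[0,0,0.02],0],
  [1,[0,0,0.02],0],
])

```text
clock: 10.2
tcp_pos: [0.5413, -0.0898, 0.1123]
tcp_rot: [-0.0, 0.998, 0.069, -0.001]
wrist_force: [-0.5, 0.5, -1.8]
gripper_width: 0.0119
grasp_force: 30.0
```

>>> jog_arm([
  [1,[0,0,0.005],0],
  [1,[0,0,0.01],0],
  [1,[0,0,0.015],0],
  [1,[0,0,0.018],0],
  [1,[0,0,0.018],0],
])

```text
clock: 10.7
tcp_pos: [0.5415, -0.0899, 0.0948]
tcp_rot: [-0.0, 0.998, 0.069, -0.001]
wrist_force: [0.1, 0.0, -1.9]
gripper_width: 0.0119
grasp_force: 30.0
```

```bash
python3 w.py; python3 -c "
from h import *
to(.5465,-.088,.089,-1.429)"
```

```text
tool F [-0.1  -0.44  1.25] M [ 0.025 -0.143  0.023]
t 10.9 tcp [ 0.542  -0.09    0.0959] th -1.432 -> shift [ 0.0047 -0.0013  0.0069] yaw -0.003 q6 1.21 w 0.0121 F [ 0.4  1.4 -1.2]
```

>>> jog_arm([
  [1,[0,0,0.003],0],
  [1,[0,0,0.005],0],
  [1,[0,0,0.006],0],
  [1,[0,0,0.006],0],
  [1,[0,0,0.006],0],
])

```text
clock: 11.4
tcp_pos: [0.5418, -0.0899, 0.0896]
tcp_rot: [-0.0, 0.998, 0.069, -0.0]
wrist_force: [-0.7, 0.3, -1.5]
gripper_width: 0.0122
grasp_force: 30.0
```

>>> jog_arm([
  [1,[0,0,0.001],0],
  [1,[0,0,0.002],0],
  [1,[0,0,0.002],0],
])

```text
clock: 11.7
tcp_pos: [0.5421, -0.0899, 0.0885]
tcp_rot: [0.0, 0.998, 0.069, 0.0]
wrist_force: [-0.1, 1.3, 3.6]
gripper_width: 0.0119
grasp_force: 30.0
```

```bash
python3 w.py; python3 -c "
from h import *
to(.5465,-.088,.089,-1.429)"
```

```text
tool F [-0.94 -0.9  -4.71] M [ 0.219 -0.55  -0.022]
t 11.9 tcp [ 0.5421 -0.0899  0.0885] th -1.432 -> shift [ 0.0046 -0.0013 -0.0005] yaw -0.003 q6 1.21 w 0.0116 F [-1.   0.6  5.9]
```

Seated on contact at TCP z 0.0885, as predicted. I'll release with a partial opening and retreat.

>>> jog_arm([
  [0.1,[0,0,0],0],
  [0.1,[0,0,0],0],
  [0.1,[0,0,0],0],
  [0.1,[0,0,0],0],
  [0.1,[0,0,0],0],
])

```text
clock: 12.4
tcp_pos: [0.5418, -0.0899, 0.0874]
tcp_rot: [-0.0, 0.998, 0.069, -0.0]
wrist_force: [-0.3, 0.8, 0.2]
gripper_width: 0.0392
grasp_force: 0.0
```

>>> jog_arm([
  [0.1,[0,0,-0.02],0],
  [0.1,[0,0,-0.05],0],
  [0.1,[0,0,-0.08],0],
  [0.1,[0,0,-0.11],0],
  [0.1,[0,0,-0.13],0],
])

```text
clock: 12.9
tcp_pos: [0.5423, -0.09, 0.2203]
tcp_rot: [0.0, 0.998, 0.069, 0.001]
wrist_force: [-0.8, 0.2, -0.6]
gripper_width: 0.0397
grasp_force: 0.0
```

>>> jog_arm([
  [-1,[0,0.15,0],-0.5],
  [-1,[0,0.15,0],-0.7],
  [-1,[0,0.15,0],-0.7],
  [-1,[0,0.15,0],-0.7],
  [-1,[0,0.15,0],-0.7],
])

```text
clock: 13.4
tcp_pos: [0.5623, -0.2406, 0.2166]
tcp_rot: [-0.0, 0.913, 0.408, -0.001]
wrist_force: [0.2, -0.1, 0.3]
gripper_width: 0.076
grasp_force: 0.0
```

```bash
python3 -c "
from h import *
for n in('scene','top'): cv2.imwrite('pics/%s5.png'%n,manip.grab_frame(n))
to(.6225,.1367,.17,-.017)
s=cv2.imread('pics/scene5.png');t=cv2.imread('pics/top5.png')
f=lambda i,x,y,w,h:cv2.resize(i[y:y+h,x:x+w],(400,300),interpolation=cv2.INTER_CUBIC)
cv2.imwrite('pics/c5.png',np.vstack([np.hstack([f(s,290,150,120,90),f(t,260,180,80,60)]),np.hstack([f(s,325,195,80,60),f(t,335,185,80,60)])]))
"
```

```text
t 13.5 tcp [ 0.5625 -0.2391  0.2172] th -0.732 -> shift [ 0.3196 -0.2066  0.0473] yaw -0.715 q6 0.27 w 0.0842 F [-0.2 -0.3 -0.9]
```

View pics/c5.png

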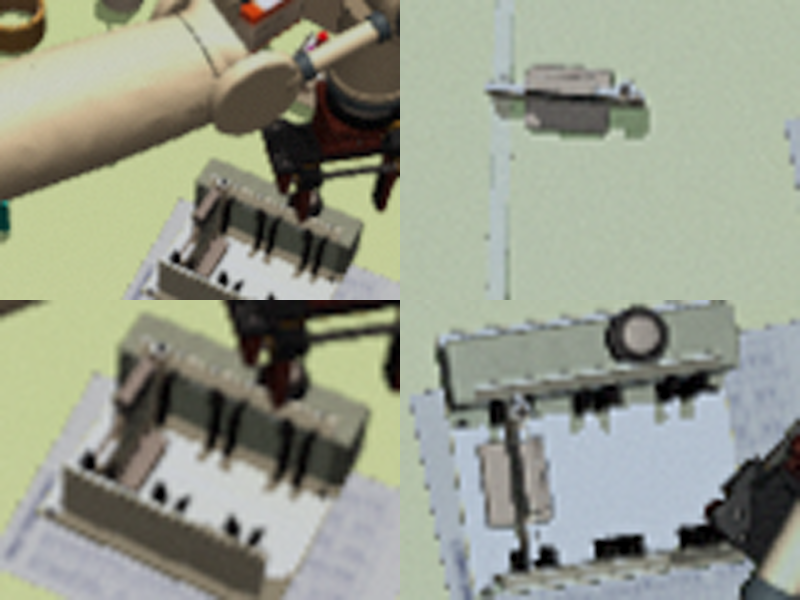

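C2 is seated with its port at the lamp bar, and C1 has not moved. On to C1.

>>> jog_arm([
  [-1,[0.16,-0.103,0],0],
  [-1,[0.16,-0.103,0],0],
  [-1,[0.16,-0.103,0],0],
  [-1,[0.16,-0.103,0],0],
  [-1,[0.16,-0.103,0],0],
])

```text
clock: 14.0
tcp_pos: [0.5933, -0.0453, 0.2179]
tcp_rot: [-0.001, 0.913, 0.409, 0.001]
wrist_force: [0.9, -0.8, 0.8]
gripper_width: 0.0879
grasp_force: 0.0
```

>>> jog_arm([
  [-1,[0.16,-0.104,0.047],-0.6],
  [-1,[0.16,-0.104,0.047],-0.7],
  [-1,[0.16,-0.104,0.047],-0.715],
  [-1,[0.16,-0.104,0.047],-0.715],
  [-1,[0.16,-0.104,0.047],-0.715],
])

```text
clock: 14.5
tcp_pos: [0.6215, 0.1428, 0.1677]
tcp_rot: [-0.002, 0.71, 0.704, -0.001]
wrist_force: [-0.8, -0.7, 0.1]
gripper_width: 0.0882
grasp_force: 0.0
```

>>> jog_arm([
  [-1,[0,0,0],0],
  [-1,[0,0,0],0],
  [-1,[0,0,0],0],
])

```text
clock: 14.8
tcp_pos: [0.6228, 0.1367, 0.1714]
tcp_rot: [0.0, 0.715, 0.699, 0.0]
wrist_force: [-0.2, -0.4, -0.6]
gripper_width: 0.0877
grasp_force: 0.0
```

```bash
python3 -c "
from h import *
cv2.imwrite('pics/scene6.png',manip.grab_frame('scene'))
to(.6225,.1367,.079,-.017)"; python3 v.py 6
```

```text
t 14.8 tcp [0.6228 0.1366 0.1713] th -0.021 -> shift [ 0.0001 -0.0004  0.0923] yaw -0.004 q6 0.18 w 0.0877 F [0.5 0.3 0.2]
```

View pics/v6.png

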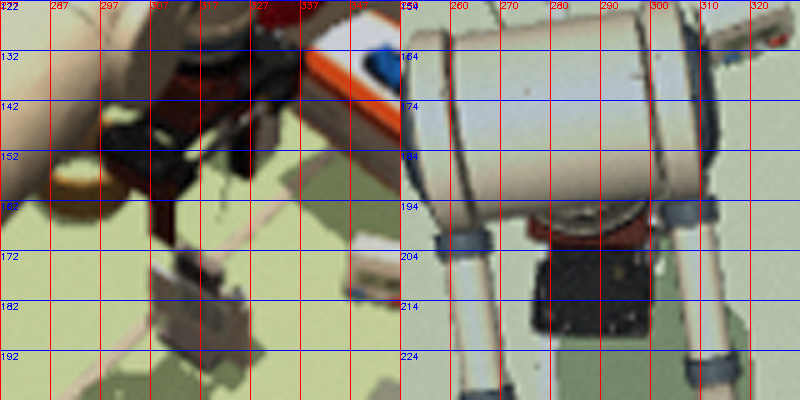

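>>> jog_arm([
  [-1,[0,0,0.03],0],
  [-1,[0,0,0.05],0],
  [-1,[0,0,0.07],0],
  [-1,[0,0,0.085],0],
  [-1,[0,0,0.092],0],
])

```text
clock: 15.45
tcp_pos: [0.6219, 0.1374, 0.0769]
tcp_rot: [-0.001, 0.713, 0.701, -0.001]
wrist_force: [0.4, 0.2, 1.2]
gripper_width: 0.0878
grasp_force: 0.0
```

>>> jog_arm([
  [-1,[0,0,0],0],
  [1,[0,0,0],0],
  [1,[0,0,0],0],
  [1,[0,0,0],0],
  [1,[0,0,0],0],
])

```text
clock: 15.95
tcp_pos: [0.6228, 0.138, 0.0794]
tcp_rot: [0.0, 0.713, 0.701, 0.0]
wrist_force: [-0.4, 0.2, -0.3]
gripper_width: 0.059
grasp_force: 0.0
```

>>> jog_arm([
  [1,[0,0,0],0],
  [1,[0,0,0],0],
  [1,[0,0,0],0],
  [1,[0,0,0],0],
  [1,[0,0,0],0],
])

```text
clock: 16.45
tcp_pos: [0.6225, 0.1379, 0.0786]
tcp_rot: [-0.0, 0.713, 0.701, -0.0]
wrist_force: [0.7, 0.4, 1.2]
gripper_width: 0.0193
grasp_force: 0.0
```

>>> jog_arm([
  [1,[0,0,0],0],
  [1,[0,0,0],0],
  [1,[0,0,0],0],
  [1,[0,0,0],0],
  [1,[0,0,-0.01],0],
])

```text
clock: 16.95
tcp_pos: [0.6213, 0.1377, 0.0867]
tcp_rot: [-0.001, 0.713, 0.701, -0.002]
wrist_force: [0.6, -0.8, -1.7]
gripper_width: 0.0113
grasp_force: 30.0
```

>>> jog_arm([
  [1,[0,0,-0.03],0],
  [1,[0,0,-0.06],0],
  [1,[0,0,-0.09],0],
  [1,[0,0,-0.12],0],
  [1,[0,0,-0.15],0],
])

```text
clock: 17.45
tcp_pos: [0.6222, 0.1379, 0.2404]
tcp_rot: [0.0, 0.713, 0.701, 0.0]
wrist_force: [-0.5, -0.7, -2.3]
gripper_width: 0.0116
grasp_force: 30.0
```

```bash
python3 -c "
from h import *
to(.5505,-.1494,.239,1.710)"
```

```text
t 17.4 tcp [0.6222 0.1379 0.2404] th -0.017 -> shift [-0.2885 -0.0668  0.0014] yaw -1.727 q6 0.18 w 0.0116 F [-0.5 -0.7 -2.3]
```

>>> jog_arm([
  [1,[-0.144,-0.033,0],0],
  [1,[-0.144,-0.033,0],0],
  [1,[-0.144,-0.033,0],0],
  [1,[-0.144,-0.033,0],0],
  [1,[-0.144,-0.033,0],0],
])

```text
clock: 17.95
tcp_pos: [0.5869, -0.0065, 0.2393]
tcp_rot: [0.0, 0.714, 0.7, 0.0]
wrist_force: [0.5, 0.8, -2.5]
gripper_width: 0.0119
grasp_force: 30.0
```

>>> jog_arm([
  [1,[-0.144,-0.033,0],0],
  [1,[-0.144,-0.033,0],0],
  [1,[-0.144,-0.033,0],0],
  [1,[-0.144,-0.033,0],0],
  [1,[-0.144,-0.033,0],0],
])

```text
clock: 18.45
tcp_pos: [0.5519, -0.1486, 0.2387]
tcp_rot: [-0.0, 0.713, 0.701, 0.0]
wrist_force: [0.1, 0.5, -2.1]
gripper_width: 0.0119
grasp_force: 30.0
```

>>> jog_arm([
  [1,[0,0,0],-0.7],
  [1,[0,0,0],-0.7],
  [1,[0,0,0],-0.7],
  [1,[0,0,0],-0.7],
  [1,[0,0,0],-0.7],
])

```text
clock: 18.95
tcp_pos: [0.5525, -0.1463, 0.2387]
tcp_rot: [-0.0, 0.425, 0.905, 0.0]
wrist_force: [0.9, -1.1, -1.8]
gripper_width: 0.0119
grasp_force: 30.0
```

>>> jog_arm([
  [1,[0,0,0],-0.7],
  [1,[0,0,0],-0.7],
  [1,[0,0,0],-0.7],
  [1,[0,0,0],-0.7],
  [1,[0,0,0],-0.7],
])

```text
clock: 19.45
tcp_pos: [0.5525, -0.1462, 0.2387]
tcp_rot: [0.0, 0.089, 0.996, 0.0]
wrist_force: [-0.6, 1.0, -2.1]
gripper_width: 0.0119
grasp_force: 30.0
```

>>> jog_arm([
  [1,[0,0,0],-0.327],
  [1,[0,0,0],-0.327],
  [1,[0,0,0],-0.327],
  [1,[0,0,0],-0.327],
  [1,[0,0,0],-0.327],
])

```text
clock: 19.95
tcp_pos: [0.552, -0.1479, 0.2386]
tcp_rot: [0.0, -0.069, 0.998, 0.0]
wrist_force: [0.2, -0.0, -2.5]
gripper_width: 0.0121
grasp_force: 30.0
```

```bash
python3 -c "
from h import *
to(.5505,-.1494,.165,1.710)"; python3 w.py
```

```text
t 19.9 tcp [ 0.552  -0.1479  0.2386] th 1.709 -> shift [ 0.0016 -0.0013  0.0736] yaw -0.001 q6 -2.03 w 0.0121 F [ 0.2 -0.  -2.5]
tool F [-0.23  0.12  2.28] M [-0.059  0.002  0.005]
```

>>> jog_arm([
  [1,[0.0016,-0.0013,0.02],0],
  [1,[0.0016,-0.0013,0.04],0],
  [1,[0.0016,-0.0013,0.06],0],
  [1,[0.0016,-0.0013,0.073],0],
  [1,[0.0016,-0.0013,0.073],0],
])

```text
clock: 20.65
tcp_pos: [0.5492, -0.1502, 0.1632]
tcp_rot: [-0.002, -0.069, 0.998, 0.001]
wrist_force: [0.7, 0.1, -1.6]
gripper_width: 0.0118
grasp_force: 30.0
```

>>> jog_arm([
  [1,[0,0,0.005],0],
  [1,[0,0,0.01],0],
  [1,[0,0,0.015],0],
  [1,[0,0,0.02],0],
  [1,[0,0,0.022],0],
])

```text
clock: 21.15
tcp_pos: [0.5514, -0.1505, 0.1449]
tcp_rot: [0.002, -0.07, 0.998, -0.0]
wrist_force: [4.0, 0.7, 4.0]
gripper_width: 0.0117
grasp_force: 30.0
```

>>> jog_arm([
  [1,[0,0,0.003],0],
  [1,[0,0,0.006],0],
  [1,[0,0,0.006],0],
])

```text
clock: 21.45
tcp_pos: [0.5529, -0.1505, 0.1399]
tcp_rot: [0.004, -0.07, 0.998, -0.001]
wrist_force: [8.3, -0.2, 1.6]
gripper_width: 0.0121
grasp_force: 30.0
```

```bash
python3 -c "
from h import *
to(.5505,-.1494,.0885,1.710)"; python3 w.py
```

```text
t 21.4 tcp [ 0.5529 -0.1505  0.1399] th 1.711 -> shift [0.0027 0.0016 0.0514] yaw 0.001 q6 -2.04 w 0.0121 F [ 8.3 -0.2  1.6]
tool F [-8.41 -0.44 -1.37] M [ 0.19  -1.838 -0.069]
```

>>> jog_arm([
  [1,[0,0,-0.008],0],
  [1,[-0.0035,0,-0.008],0],
  [1,[-0.0035,0,-0.004],0],
  [1,[-0.0035,0,0.002],0],
  [1,[-0.0035,0,0.002],0],
])

```text
clock: 22.15
tcp_pos: [0.5536, -0.1495, 0.1346]
tcp_rot: [-0.0, -0.07, 0.998, 0.001]
wrist_force: [1.9, 1.5, -1.5]
gripper_width: 0.0119
grasp_force: 30.0
```

```bash
python3 -c "
from h import *
to(.5505,-.1494,.0885,1.710)"; python3 w.py
```

```text
t 22.1 tcp [ 0.5536 -0.1495  0.1346] th 1.711 -> shift [0.003  0.0004 0.0461] yaw 0.001 q6 -2.03 w 0.0119 F [ 1.9  1.5 -1.5]
tool F [-1.94  1.23  3.03] M [-0.393 -0.545 -0.143]
```

>>> jog_arm([
  [1,[-0.002,0,0],0],
  [1,[-0.002,0,0.005],0],
  [1,[-0.002,0,0.01],0],
  [1,[-0.002,0,0.015],0],
  [1,[-0.002,0,0.015],0],
])

```text
clock: 22.85
tcp_pos: [0.5555, -0.1493, 0.1195]
tcp_rot: [-0.0, -0.07, 0.998, 0.0]
wrist_force: [1.4, 3.2, -3.9]
gripper_width: 0.0123
grasp_force: 30.0
```

```bash
python3 -c "
from h import *
to(.5505,-.1494,.0885,1.710)"; python3 w.py
```

```text
t 22.9 tcp [ 0.5555 -0.1493  0.1195] th 1.71 -> shift [0.005  0.0006 0.031 ] yaw 0.0 q6 -2.03 w 0.0123 F [ 1.4  3.2 -3.9]
tool F [-1.8   3.78  4.19] M [-0.977 -0.263 -0.223]
```

>>> jog_arm([
  [1,[0,0.001,0],0],
  [1,[0,0.001,0.005],0],
  [1,[0,0.001,0.01],0],
  [1,[0,0.001,0.015],0],
  [1,[0,0.001,0.015],0],
])

```text
clock: 23.55
tcp_pos: [0.5552, -0.149, 0.1045]
tcp_rot: [-0.001, -0.069, 0.998, -0.0]
wrist_force: [0.2, 1.6, -2.5]
gripper_width: 0.0119
grasp_force: 30.0
```

```bash
python3 -c "
from h import *
to(.5505,-.1494,.0885,1.710)"; python3 w.py
```

```text
t 23.6 tcp [ 0.5552 -0.149   0.1045] th 1.71 -> shift [0.0047 0.0003 0.016 ] yaw -0.0 q6 -2.03 w 0.0119 F [ 0.2  1.6 -2.5]
tool F [0.22 1.67 2.65] M [-0.295  0.063 -0.061]
```

>>> jog_arm([
  [1,[0,0.0005,0.005],0],
  [1,[0,0.0005,0.01],0],
  [1,[0,0.0005,0.013],0],
  [1,[0,0.0005,0.015],0],
  [1,[0,0.0005,0.016],0],
])

```text
clock: 24.25
tcp_pos: [0.5553, -0.1483, 0.0893]
tcp_rot: [-0.0, -0.069, 0.998, -0.0]
wrist_force: [-0.1, 0.2, -2.3]
gripper_width: 0.0116
grasp_force: 30.0
```

>>> jog_arm([
  [1,[0,0,0.001],0],
  [1,[0,0,0.0015],0],
  [1,[0,0,0.0015],0],
])

```text
clock: 24.55
tcp_pos: [0.5556, -0.1483, 0.089]
tcp_rot: [0.0, -0.07, 0.998, -0.0]
wrist_force: [-1.6, 1.3, 1.7]
gripper_width: 0.0121
grasp_force: 30.0
```

```bash
python3 -c "
from h import *
to(.5505,-.1494,.0885,1.710)"; python3 w.py
```

```text
t 24.6 tcp [ 0.5556 -0.1483  0.089 ] th 1.71 -> shift [ 0.0052 -0.0004  0.0005] yaw -0.0 q6 -2.03 w 0.0121 F [-1.6  1.3  1.7]
tool F [ 2.41  0.5  -4.13] M [-0.236  0.629 -0.007]
```

>>> jog_arm([
  [0.1,[0,0,0],0],
  [0.1,[0,0,0],0],
  [0.1,[0,0,0],0],
  [0.1,[0,0,0],0],
  [0.1,[0,0,0],0],
])

```text
clock: 25.25
tcp_pos: [0.5554, -0.1482, 0.0879]
tcp_rot: [-0.0, -0.07, 0.998, 0.0]
wrist_force: [-0.1, -0.1, 0.8]
gripper_width: 0.0395
grasp_force: 0.0
```

>>> jog_arm([
  [0.1,[0,0,-0.02],0],
  [0.1,[0,0,-0.05],0],
  [0.1,[0,0,-0.08],0],
  [0.1,[0,0,-0.1],0],
  [0.1,[0,0,-0.1],0],
])

```text
clock: 25.75
tcp_pos: [0.5568, -0.1486, 0.1921]
tcp_rot: [0.003, -0.07, 0.998, -0.001]
wrist_force: [0.3, 0.8, 0.4]
gripper_width: 0.0396
grasp_force: 0.0
```

```bash
python3 -c "
from h import *
to(.6463,-.1645,.13,1.710)"; python3 v.py 7
```

```text
t 25.8 tcp [ 0.5568 -0.1486  0.1921] th 1.71 -> shift [-0.086  -0.0279  0.0627] yaw 0.0 q6 -2.03 w 0.0396 F [0.3 0.8 0.4]
```

View pics/v7.png

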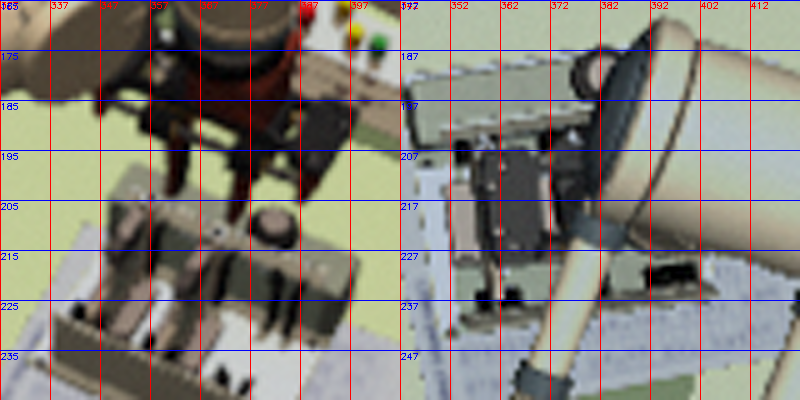

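Both carriers are in guides 2 and 1, ports toward the lamp bar (scene: about (358,203) and (371,211)). Now for the button.

>>> jog_arm([
  [1,[-0.086,-0.028,0.0],0],
  [1,[-0.086,-0.028,0.0],0],
  [1,[-0.086,-0.028,0.02],0],
  [1,[-0.086,-0.028,0.04],0],
  [1,[-0.086,-0.028,0.06],0],
])

```text
clock: 26.35
tcp_pos: [0.6439, -0.1637, 0.1238]
tcp_rot: [-0.002, -0.07, 0.998, 0.001]
wrist_force: [0.4, -0.1, -0.7]
gripper_width: 0.0031
grasp_force: 0.0
```

>>> jog_arm([
  [1,[0,0,0],0],
  [1,[0,0,0.01],0],
  [1,[0,0,0.02],0],
  [1,[0,0,0.028],0],
  [1,[0,0,0.032],0],
])

```text
clock: 26.85
tcp_pos: [0.6442, -0.1639, 0.0953]
tcp_rot: [-0.0, -0.07, 0.998, 0.0]
wrist_force: [0.5, -0.0, -1.2]
gripper_width: 0.0006
grasp_force: 0.0
```

>>> jog_arm([
  [1,[0,0,0.003],0],
  [1,[0,0,0.006],0],
  [1,[0,0,0.009],0],
  [1,[0,0,0.011],0],
  [1,[0,0,0.011],0],
])

```text
clock: 27.35
tcp_pos: [0.6446, -0.164, 0.0865]
tcp_rot: [0.0, -0.07, 0.998, -0.0]
wrist_force: [-2.4, 1.6, 5.7]
gripper_width: 0.0006
grasp_force: 2.4
```

```bash
python3 -c "
from h import *
to(.6463,-.1645,.085,1.710)"; python3 w.py
```

```text
t 27.4 tcp [ 0.6446 -0.164   0.0865] th 1.71 -> shift [-0.0016 -0.0007  0.0015] yaw 0.0 q6 -2.01 w 0.0006 F [-2.4  1.6  5.7]
tool F [ 2.86  0.62 -5.58] M [-0.25   0.549  0.018]
```

>>> jog_arm([
  [1,[0,0,0.002],0],
  [1,[0,0,0.003],0],
  [1,[0,0,0.003],0],
])

```text
clock: 27.85
tcp_pos: [0.6447, -0.164, 0.0862]
tcp_rot: [0.001, -0.07, 0.998, -0.0]
wrist_force: [-7.1, 2.6, 15.3]
gripper_width: 0.0002
grasp_force: 7.6
```

```bash
python3 -c "
from h import *
to(.6463,-.1645,.085,1.710)"; python3 w.py; python3 v.py 8; python3 -c "
import cv2,numpy as np
f=lambda i:cv2.resize(cv2.imread(i)[190:250,325:405],(400,300),interpolation=cv2.INTER_CUBIC)
cv2.imwrite('pics/c8.png',np.hstack([f('pics/scene7.png'),f('pics/scene8.png')]))"
```

```text
t 27.9 tcp [ 0.6447 -0.164   0.0862] th 1.71 -> shift [-0.0015 -0.0007  0.0012] yaw 0.0 q6 -2.01 w 0.0002 F [-7.1  2.6 15.3]
tool F [  7.77   3.5  -15.02] M [-0.666  1.404  0.003]
```

View pics/c8.png

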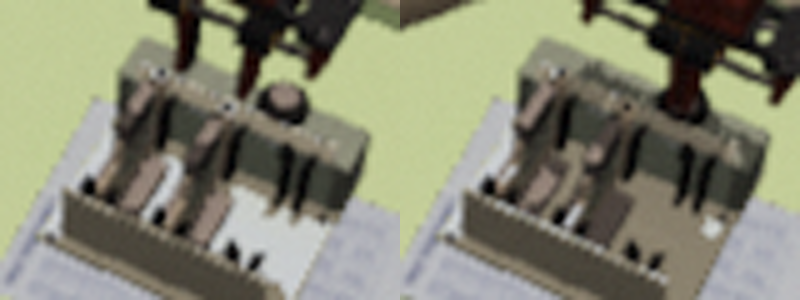

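>>> jog_arm([
  [1,[0,0,-0.004],0],
  [1,[0,0,-0.004],0],
  [1,[0,0,-0.004],0],
])

```text
clock: 28.45
tcp_pos: [0.6448, -0.1641, 0.0867]
tcp_rot: [0.001, -0.07, 0.998, -0.0]
wrist_force: [-1.0, 0.7, 3.9]
gripper_width: 0.0003
grasp_force: 2.3
```

```bash
python3 w.py
```

```text
tool F [ 1.23  0.29 -5.45] M [-0.112  0.231  0.018]
```

>>> jog_arm([
  [1,[0,0,-0.002],0],
  [1,[0,0,-0.002],0],
  [1,[0,0,-0.002],0],
])

```text
clock: 28.95
tcp_pos: [0.6448, -0.1641, 0.0881]
tcp_rot: [0.0, -0.07, 0.998, -0.0]
wrist_force: [0.7, 0.6, 3.8]
gripper_width: 0.0006
grasp_force: 1.9
```

```bash
python3 w.py
```

```text
tool F [-0.53 -0.44 -3.2 ] M [ 0.022 -0.137 -0.032]
```

>>> jog_arm([
  [1,[0,0,-0.002],0],
  [1,[0,0,-0.002],0],
  [1,[0,0,-0.002],0],
])

```text
clock: 29.45
tcp_pos: [0.6447, -0.1641, 0.0901]
tcp_rot: [0.0, -0.07, 0.998, -0.0]
wrist_force: [1.1, -0.7, 3.1]
gripper_width: 0.0006
grasp_force: 1.3
```

```bash
python3 w.py
```

```text
tool F [-2.52 -0.84 -2.46] M [ 0.142 -0.393 -0.007]
```

>>> jog_arm([
  [1,[0,0,-0.002],0],
  [1,[0,0,-0.002],0],
  [1,[0,0,-0.002],0],
])

```text
clock: 29.95
tcp_pos: [0.6442, -0.1639, 0.0919]
tcp_rot: [-0.0, -0.07, 0.998, 0.0]
wrist_force: [1.1, 0.4, 2.2]
gripper_width: 0.0004
grasp_force: 0.8
```

```bash
python3 w.py
```

```text
tool F [-0.87 -0.25 -1.21] M [ 0.009 -0.098 -0.01 ]
```

The force fell off like a spring across the whole 6 mm, so the button went fully down and came back. Now I'll return to C1 in guide 1, gripping nearer its true centre.

>>> jog_arm([
  [0.1,[0,0,-0.03],0],
  [0.1,[0,0,-0.06],0],
  [0.1,[0,0,-0.09],0],
  [0.1,[0,0,-0.09],0],
  [0.1,[0,0,-0.09],0],
])

```text
clock: 30.65
tcp_pos: [0.6446, -0.164, 0.1821]
tcp_rot: [0.0, -0.07, 0.998, -0.0]
wrist_force: [0.5, -0.8, -0.6]
gripper_width: 0.0367
grasp_force: 0.0
```

```bash
python3 -c "
from h import *
to(.553,-.148,.15,1.710)
for n in('scene','top'): cv2.imwrite('pics/%s9.png'%n,manip.grab_frame(n))"
```

```text
t 30.6 tcp [ 0.6446 -0.164   0.1821] th 1.71 -> shift [0.0885 0.0285 0.0321] yaw 0.0 q6 -2.01 w 0.0367 F [ 0.5 -0.8 -0.6]
```

>>> jog_arm([
  [0.1,[0.0885,0.0285,0],0],
  [0.1,[0.0885,0.0285,0],0],
  [0.1,[0.0885,0.0285,0],0],
  [0.1,[0.0885,0.0285,0.02],0],
  [0.1,[0.0885,0.0285,0.03],0],
])

```text
clock: 31.25
tcp_pos: [0.5522, -0.1478, 0.1495]
tcp_rot: [-0.001, -0.07, 0.998, 0.001]
wrist_force: [0.1, 0.2, -0.1]
gripper_width: 0.0394
grasp_force: 0.0
```

>>> jog_arm([
  [0.1,[0,0,0.02],0],
  [0.1,[0,0,0.04],0],
  [0.1,[0,0,0.055],0],
  [0.1,[0,0,0.063],0],
  [0.1,[0,0,0.063],0],
])

```text
clock: 31.75
tcp_pos: [0.5523, -0.1478, 0.0873]
tcp_rot: [-0.001, -0.07, 0.998, 0.001]
wrist_force: [-0.3, -0.2, 0.4]
gripper_width: 0.0397
grasp_force: 0.0
```

>>> jog_arm([
  [1,[0,0,0],0],
  [1,[0,0,0],0],
  [1,[0,0,0],0],
  [1,[0,0,0],0],
  [1,[0,0,0],0],
])

```text
clock: 32.25
tcp_pos: [0.5533, -0.1482, 0.0899]
tcp_rot: [0.001, -0.07, 0.998, -0.0]
wrist_force: [-0.4, -0.3, 2.2]
gripper_width: 0.012
grasp_force: 30.0
```

>>> jog_arm([
  [1,[0,0,0],0],
  [1,[0,0,0],0],
  [1,[0,0,0],0],
  [1,[0,0,-0.005],0],
  [1,[0,0,-0.01],0],
])

```text
clock: 32.75
tcp_pos: [0.5522, -0.1482, 0.098]
tcp_rot: [-0.001, -0.069, 0.998, 0.0]
wrist_force: [0.9, -1.5, -3.7]
gripper_width: 0.0123
grasp_force: 30.0
```

```bash
python3 -c "
from h import *
to(.553,-.148,.25,1.710)"; python3 w.py
```

```text
t 32.8 tcp [ 0.5522 -0.1482  0.098 ] th 1.71 -> shift [-5.00e-04  1.00e-04 -1.52e-01] yaw -0.0 q6 -2.03 w 0.0123 F [ 0.9 -1.5 -3.7]
tool F [ 0.76 -1.84  1.17] M [ 0.268  0.117 -0.058]
```

>>> jog_arm([
  [1,[0,0,-0.02],0],
  [1,[0,0,-0.04],0],
  [1,[0,0,-0.06],0],
  [1,[0,0,-0.08],0],
  [1,[0,0,-0.1],0],
])

```text
clock: 33.45
tcp_pos: [0.5527, -0.1475, 0.1995]
tcp_rot: [-0.0, -0.07, 0.998, 0.001]
wrist_force: [-0.3, -0.3, -1.8]
gripper_width: 0.0116
grasp_force: 30.0
```

>>> jog_arm([
  [1,[0,0,-0.02],0],
  [1,[0,0,-0.04],0],
  [1,[0,0,-0.05],0],
  [1,[0,0,-0.05],0],
  [1,[0,0,-0.05],0],
])

```text
clock: 33.95
tcp_pos: [0.5528, -0.1479, 0.2481]
tcp_rot: [-0.001, -0.07, 0.998, 0.0]
wrist_force: [-0.9, -0.4, -2.1]
gripper_width: 0.0122
grasp_force: 30.0
```

>>> jog_arm([
  [1,[0,0,0],0.7],
  [1,[0,0,0],0.7],
  [1,[0,0,0],0.7],
  [1,[0,0,0],0.7],
  [1,[0,0,0],0.7],
])

```text
clock: 34.45
tcp_pos: [0.5525, -0.1478, 0.2471]
tcp_rot: [-0.001, 0.279, 0.96, 0.0]
wrist_force: [-0.2, -0.6, -2.1]
gripper_width: 0.012
grasp_force: 30.0
```

>>> jog_arm([
  [1,[0,0,0],0.7],
  [1,[0,0,0],0.7],
  [1,[0,0,0],0.7],
  [1,[0,0,0],0.7],
  [1,[0,0,0],0.7],
])

```text
clock: 34.95
tcp_pos: [0.5525, -0.1478, 0.2471]
tcp_rot: [-0.001, 0.592, 0.806, -0.0]
wrist_force: [0.7, 0.1, -1.8]
gripper_width: 0.0117
grasp_force: 30.0
```

>>> jog_arm([
  [1,[0,0,0],0.7],
  [1,[0,0,0],0.7],
  [1,[0,0,0],0.7],
  [1,[0,0,0],0.7],
  [1,[0,0,0],0.7],
])

```text
clock: 35.45
tcp_pos: [0.5525, -0.1478, 0.2471]
tcp_rot: [-0.001, 0.832, 0.554, -0.001]
wrist_force: [0.9, 0.2, -2.5]
gripper_width: 0.0119
grasp_force: 30.0
```

>>> jog_arm([
  [1,[0,0,0],0.7],
  [1,[0,0,0],0.7],
  [1,[0,0,0],0.7],
  [1,[0,0,0],0.7],
  [1,[0,0,0],0.7],
])

```text
clock: 35.95
tcp_pos: [0.5525, -0.1478, 0.2471]
tcp_rot: [-0.001, 0.972, 0.235, -0.001]
wrist_force: [1.0, -0.1, -2.9]
gripper_width: 0.0121
grasp_force: 30.0
```

>>> jog_arm([
  [1,[0,0,0],0.34],
  [1,[0,0,0],0.34],
  [1,[0,0,0],0.34],
  [1,[0,0,0],0.34],
])

```text
clock: 36.35
tcp_pos: [0.5525, -0.1478, 0.2473]
tcp_rot: [-0.001, 0.998, 0.07, -0.001]
wrist_force: [-0.2, -0.3, -2.6]
gripper_width: 0.0121
grasp_force: 30.0
```

```bash
python3 -c "
from h import *
to(.5545,-.148,.165,-1.431)"; python3 w.py;  python3 v.py 10
```

```text
t 36.4 tcp [ 0.5525 -0.1478  0.2473] th -1.43 -> shift [0.0022 0.0005 0.0823] yaw 0.001 q6 1.11 w 0.0121 F [-0.2 -0.3 -2.6]
tool F [-0.29 -0.03  2.33] M [ 0.022 -0.152 -0.019]
```

View pics/v10.png

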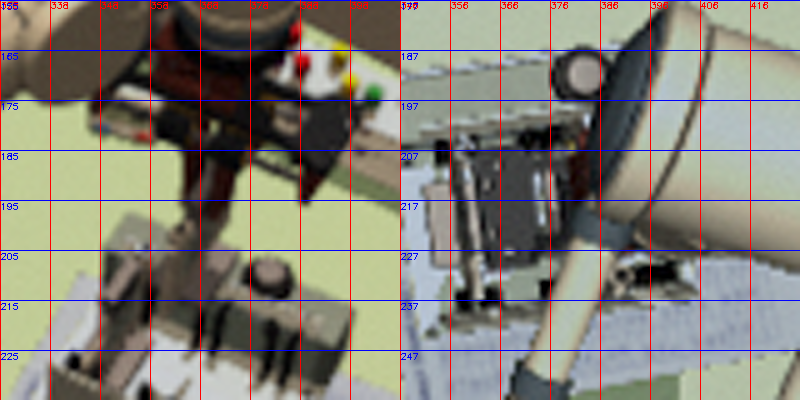

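The turned C1 is held over guide 1, with its port stub now toward the robot. Descend.

>>> jog_arm([
  [1,[0.001,0.0005,0.02],0],
  [1,[0.001,0.0005,0.04],0],
  [1,[0.001,0.0005,0.06],0],
  [1,[0.001,0.0005,0.08],0],
  [1,[0.001,0.0005,0.082],0],
])

```text
clock: 37.15
tcp_pos: [0.5527, -0.148, 0.1638]
tcp_rot: [-0.001, 0.998, 0.071, -0.002]
wrist_force: [-0.4, 0.4, -1.8]
gripper_width: 0.0123
grasp_force: 30.0
```

>>> jog_arm([
  [1,[0,0,0.005],0],
  [1,[0,0,0.01],0],
  [1,[0,0,0.015],0],
  [1,[0,0,0.02],0],
  [1,[0,0,0.022],0],
])

```text
clock: 37.65
tcp_pos: [0.5539, -0.1484, 0.1447]
tcp_rot: [-0.0, 0.998, 0.07, -0.0]
wrist_force: [-0.2, 0.6, -2.3]
gripper_width: 0.0117
grasp_force: 30.0
```

```bash
python3 -c "
from h import *
to(.5545,-.148,.0885,-1.431)"; python3 w.py
```

```text
t 37.6 tcp [ 0.5539 -0.1484  0.1447] th -1.43 -> shift [ 0.0007 -0.0003  0.0562] yaw 0.001 q6 1.11 w 0.0117 F [-0.2  0.6 -2.3]
tool F [-0.32 -0.34  1.97] M [-0.008 -0.159 -0.002]
```

>>> jog_arm([
  [1,[0,0,0.003],0],
  [1,[0,0,0.006],0],
  [1,[0,0,0.009],0],
  [1,[0,0,0.012],0],
  [1,[0,0,0.012],0],
])

```text
clock: 38.35
tcp_pos: [0.5537, -0.1483, 0.1323]
tcp_rot: [-0.0, 0.998, 0.07, -0.001]
wrist_force: [-0.7, -0.4, -1.5]
gripper_width: 0.0119
grasp_force: 30.0
```

```bash
python3 -c "
from h import *
to(.5545,-.148,.0885,-1.431)"; python3 w.py
```

```text
t 38.4 tcp [ 0.5537 -0.1483  0.1323] th -1.43 -> shift [ 0.0009 -0.0002  0.0438] yaw 0.001 q6 1.11 w 0.0119 F [-0.7 -0.4 -1.5]
tool F [0.26 0.31 2.04] M [-0.008 -0.146 -0.007]
```

Free in the rails, so I'll go down.

>>> jog_arm([
  [1,[0,0,0.005],0],
  [1,[0,0,0.01],0],
  [1,[0,0,0.015],0],
  [1,[0,0,0.02],0],
  [1,[0,0,0.024],0],
])

```text
clock: 39.05
tcp_pos: [0.5538, -0.1484, 0.1083]
tcp_rot: [-0.0, 0.998, 0.07, -0.0]
wrist_force: [-0.3, 0.3, -1.6]
gripper_width: 0.012
grasp_force: 30.0
```

>>> jog_arm([
  [1,[0,0,0.004],0],
  [1,[0,0,0.008],0],
  [1,[0,0,0.012],0],
  [1,[0,0,0.016],0],
  [1,[0,0,0.016],0],
])

```text
clock: 39.55
tcp_pos: [0.5536, -0.1483, 0.0923]
tcp_rot: [-0.0, 0.998, 0.07, -0.001]
wrist_force: [1.2, 0.5, -2.4]
gripper_width: 0.012
grasp_force: 30.0
```

>>> jog_arm([
  [1,[0,0,0.001],0],
  [1,[0,0,0.002],0],
  [1,[0,0,0.003],0],
  [1,[0,0,0.003],0],
])

```text
clock: 39.95
tcp_pos: [0.554, -0.1484, 0.0901]
tcp_rot: [-0.0, 0.998, 0.07, -0.0]
wrist_force: [-0.3, 0.8, -2.1]
gripper_width: 0.0117
grasp_force: 30.0
```

```bash
python3 -c "
from h import *
to(.5545,-.148,.0885,-1.431)"; python3 w.py
```

```text
t 40.0 tcp [ 0.554  -0.1484  0.0901] th -1.43 -> shift [ 0.0006 -0.0003  0.0016] yaw 0.001 q6 1.11 w 0.0117 F [-0.3  0.8 -2.1]
tool F [0.59 0.03 1.73] M [ 0.008 -0.14   0.017]
```

>>> jog_arm([
  [1,[0,0,0.001],0],
  [1,[0,0,0.0015],0],
  [1,[0,0,0.002],0],
  [1,[0,0,0.002],0],
])

```text
clock: 40.55
tcp_pos: [0.5543, -0.1484, 0.0899]
tcp_rot: [0.0, 0.998, 0.07, 0.001]
wrist_force: [-2.3, 1.1, 6.8]
gripper_width: 0.0117
grasp_force: 30.0
```

```bash
python3 -c "
from h import *
to(.5545,-.148,.0885,-1.431)"; python3 w.py
```

```text
t 40.5 tcp [ 0.5543 -0.1484  0.0899] th -1.43 -> shift [ 0.0003 -0.0004  0.0014] yaw 0.001 q6 1.11 w 0.0117 F [-2.3  1.1  6.8]
tool F [-2.33 -1.91 -6.5 ] M [ 0.309 -0.791  0.029]
```

>>> jog_arm([
  [0.1,[0,0,0],0],
  [0.1,[0,0,0],0],
  [0.1,[0,0,0],0],
  [0.1,[0,0,0],0],
  [0.1,[0,0,0],0],
])

```text
clock: 41.25
tcp_pos: [0.5539, -0.1484, 0.0879]
tcp_rot: [-0.0, 0.998, 0.07, -0.0]
wrist_force: [-0.2, 0.0, -0.2]
gripper_width: 0.0395
grasp_force: 0.0
```

>>> jog_arm([
  [0.1,[0,0,-0.02],0],
  [0.1,[0,0,-0.04],0],
  [0.1,[0,0,-0.06],0],
  [0.1,[0,0,-0.07],0],
  [0.1,[0,0,-0.07],0],
])

```text
clock: 41.75
tcp_pos: [0.5547, -0.1487, 0.1599]
tcp_rot: [0.001, 0.998, 0.07, 0.001]
wrist_force: [0.8, 0.4, 0.5]
gripper_width: 0.0395
grasp_force: 0.0
```

```bash
python3 v.py 11; python3 -c "
from h import *
to(.546,-.0895,.0885,-1.431)"
```

```text
t 41.9 tcp [ 0.5538 -0.1483  0.1573] th -1.43 -> shift [ 0.0006 -0.0593  0.0688] yaw 0.001 q6 1.11 w 0.0393 F [ 0.3 -0.1  0.4]
```

>>> jog_arm([
  [0.1,[0.0005,-0.059,0],0],
  [0.1,[0.0005,-0.059,0],0],
  [0.1,[0.0005,-0.059,0],0],
  [0.1,[0.0005,-0.059,0],0],
  [0.1,[0.0005,-0.059,0],0],
])

```text
clock: 42.35
tcp_pos: [0.5461, -0.0908, 0.1576]
tcp_rot: [0.0, 0.998, 0.07, -0.0]
wrist_force: [-1.0, -0.5, -0.6]
gripper_width: 0.0397
grasp_force: 0.0
```

>>> jog_arm([
  [0.1,[0,0,0.02],0],
  [0.1,[0,0,0.04],0],
  [0.1,[0,0,0.06],0],
  [0.1,[0,0,0.069],0],
  [0.1,[0,0,0.069],0],
])

```text
clock: 42.85
tcp_pos: [0.5453, -0.0905, 0.0874]
tcp_rot: [-0.0, 0.998, 0.07, -0.002]
wrist_force: [0.4, -0.2, -0.9]
gripper_width: 0.0394
grasp_force: 0.0
```

>>> jog_arm([
  [1,[0,0,0],0],
  [1,[0,0,0],0],
  [1,[0,0,0],0],
  [1,[0,0,0],0],
  [1,[0,0,0],0],
])

```text
clock: 43.35
tcp_pos: [0.5466, -0.0897, 0.09]
tcp_rot: [0.0, 0.998, 0.071, 0.001]
wrist_force: [0.0, 1.1, 2.8]
gripper_width: 0.0118
grasp_force: 30.0
```

>>> jog_arm([
  [1,[0,0,0],0],
  [1,[0,0,0],0],
  [1,[0,0,0],0],
  [1,[0,0,0],0],
  [1,[0,0,0],0],
])

```text
clock: 43.85
tcp_pos: [0.5466, -0.0898, 0.0899]
tcp_rot: [-0.0, 0.998, 0.07, 0.001]
wrist_force: [-0.7, 2.0, 5.0]
gripper_width: 0.0119
grasp_force: 30.0
```

```bash
python3 -c "
from h import *
to(.546,-.0895,.0885,-1.431)"; python3 w.py
```

```text
t 43.9 tcp [ 0.5466 -0.0898  0.0899] th -1.43 -> shift [-0.0005 -0.0003  0.0014] yaw 0.001 q6 1.21 w 0.0119 F [-0.7  2.   5. ]
tool F [-0.23 -1.88 -5.57] M [ 0.327 -0.133 -0.093]
```

>>> jog_arm([
  [1,[0,0,-0.01],0],
  [1,[0,0,-0.03],0],
  [1,[0,0,-0.05],0],
  [1,[0,0,-0.07],0],
  [1,[0,0,-0.09],0],
])

```text
clock: 44.55
tcp_pos: [0.5457, -0.0901, 0.1794]
tcp_rot: [0.0, 0.998, 0.07, -0.001]
wrist_force: [0.5, -1.2, -2.1]
gripper_width: 0.0118
grasp_force: 30.0
```

>>> jog_arm([
  [1,[0,0,-0.03],0],
  [1,[0,0,-0.05],0],
  [1,[0,0,-0.07],0],
  [1,[0,0,-0.07],0],
  [1,[0,0,-0.07],0],
])

```text
clock: 45.05
tcp_pos: [0.5462, -0.0901, 0.2485]
tcp_rot: [0.0, 0.998, 0.07, -0.0]
wrist_force: [0.2, 0.5, -1.6]
gripper_width: 0.0118
grasp_force: 30.0
```

>>> jog_arm([
  [1,[0,0,0],-0.7],
  [1,[0,0,0],-0.7],
  [1,[0,0,0],-0.7],
  [1,[0,0,0],-0.7],
  [1,[0,0,0],-0.7],
])

```text
clock: 45.55
tcp_pos: [0.5456, -0.0899, 0.2466]
tcp_rot: [-0.001, 0.912, 0.411, -0.002]
wrist_force: [-0.3, -0.0, -1.0]
gripper_width: 0.0118
grasp_force: 30.0
```

>>> jog_arm([
  [1,[0,0,0],-0.7],
  [1,[0,0,0],-0.7],
  [1,[0,0,0],-0.7],
  [1,[0,0,0],-0.7],
  [1,[0,0,0],-0.7],
])

```text
clock: 46.05
tcp_pos: [0.5456, -0.0899, 0.2466]
tcp_rot: [-0.002, 0.716, 0.698, -0.001]
wrist_force: [-0.1, -0.6, -1.9]
gripper_width: 0.0117
grasp_force: 30.0
```

>>> jog_arm([
  [1,[0,0,0],-0.7],
  [1,[0,0,0],-0.7],
  [1,[0,0,0],-0.7],
  [1,[0,0,0],-0.7],
  [1,[0,0,0],-0.7],
])

```text
clock: 46.55
tcp_pos: [0.5456, -0.0899, 0.2466]
tcp_rot: [-0.002, 0.433, 0.901, -0.001]
wrist_force: [0.7, -1.1, -1.5]
gripper_width: 0.0117
grasp_force: 30.0
```

>>> jog_arm([
  [1,[0,0,0],-0.7],
  [1,[0,0,0],-0.7],
  [1,[0,0,0],-0.7],
  [1,[0,0,0],-0.7],
  [1,[0,0,0],-0.7],
])

```text
clock: 47.05
tcp_pos: [0.5456, -0.0899, 0.2466]
tcp_rot: [-0.002, 0.098, 0.995, 0.0]
wrist_force: [0.3, -1.0, -1.1]
gripper_width: 0.0116
grasp_force: 30.0
```

>>> jog_arm([
  [1,[0,0,0],-0.34],
  [1,[0,0,0],-0.34],
  [1,[0,0,0],-0.34],
  [1,[0,0,0],-0.34],
])

```text
clock: 47.45
tcp_pos: [0.5456, -0.0899, 0.2469]
tcp_rot: [-0.002, -0.07, 0.998, 0.0]
wrist_force: [0.4, 0.8, -1.4]
gripper_width: 0.0117
grasp_force: 30.0
```

```bash
python3 -c "
from h import *
to(.546,-.0893,.165,1.710)"; python3 w.py
```

```text
t 47.5 tcp [ 0.5456 -0.0899  0.2469] th 1.71 -> shift [-0.0007  0.0005  0.0819] yaw 0.0 q6 -1.93 w 0.0117 F [ 0.4  0.8 -1.4]
tool F [0.01 0.19 1.79] M [-0.018 -0.003  0.015]
```

>>> jog_arm([
  [1,[-0.0005,0.0005,0.02],0],
  [1,[-0.0005,0.0005,0.04],0],
  [1,[-0.0005,0.0005,0.06],0],
  [1,[-0.0005,0.0005,0.08],0],
  [1,[-0.0005,0.0005,0.082],0],
])

```text
clock: 48.15
tcp_pos: [0.5452, -0.0891, 0.1636]
tcp_rot: [-0.003, -0.069, 0.998, 0.001]
wrist_force: [-0.6, 0.3, -1.5]
gripper_width: 0.0116
grasp_force: 30.0
```

>>> jog_arm([
  [1,[0,0,0.005],0],
  [1,[0,0,0.01],0],
  [1,[0,0,0.015],0],
  [1,[0,0,0.02],0],
  [1,[0,0,0.022],0],
])

```text
clock: 48.65
tcp_pos: [0.5465, -0.0893, 0.1447]
tcp_rot: [-0.0, -0.07, 0.998, 0.0]
wrist_force: [0.3, 0.3, -2.3]
gripper_width: 0.0118
grasp_force: 30.0
```

>>> jog_arm([
  [1,[0,0,0.002],0],
  [1,[0,0,0.004],0],
  [1,[0,0,0.006],0],
  [1,[0,0,0.006],0],
])

```text
clock: 49.05
tcp_pos: [0.5465, -0.0893, 0.1388]
tcp_rot: [-0.0, -0.07, 0.998, 0.0]
wrist_force: [-0.4, -0.0, -2.7]
gripper_width: 0.012
grasp_force: 30.0
```

```bash
python3 -c "
from h import *
to(.546,-.0893,.0885,1.710)"; python3 w.py
```

```text
t 49.0 tcp [ 0.5465 -0.0893  0.1388] th 1.71 -> shift [0.0005 0.0001 0.0503] yaw 0.0 q6 -1.93 w 0.012 F [-0.4 -0.  -2.7]
tool F [ 0.2  -0.17  1.73] M [-0.042  0.005  0.002]
```

>>> jog_arm([
  [1,[0,0,0.005],0],
  [1,[0,0,0.01],0],
  [1,[0,0,0.012],0],
  [1,[0,0,0.015],0],
  [1,[0,0,0.015],0],
])

```text
clock: 49.75
tcp_pos: [0.5463, -0.0893, 0.1234]
tcp_rot: [-0.001, -0.07, 0.998, 0.0]
wrist_force: [-0.2, 0.3, -2.1]
gripper_width: 0.0117
grasp_force: 30.0
```

>>> jog_arm([
  [1,[0,0,0.005],0],
  [1,[0,0,0.01],0],
  [1,[0,0,0.015],0],
  [1,[0,0,0.02],0],
  [1,[0,0,0.02],0],
])

```text
clock: 50.25
tcp_pos: [0.5461, -0.0893, 0.1029]
tcp_rot: [-0.001, -0.07, 0.998, 0.0]
wrist_force: [-0.3, 0.1, -1.7]
gripper_width: 0.0117
grasp_force: 30.0
```

>>> jog_arm([
  [1,[0,0,0.004],0],
  [1,[0,0,0.008],0],
  [1,[0,0,0.01],0],
  [1,[0,0,0.013],0],
  [1,[0,0,0.013],0],
])

```text
clock: 50.75
tcp_pos: [0.5464, -0.0893, 0.0906]
tcp_rot: [-0.0, -0.07, 0.998, 0.0]
wrist_force: [-0.4, -0.7, -2.3]
gripper_width: 0.0122
grasp_force: 30.0
```

>>> jog_arm([
  [1,[0,0,0.001],0],
  [1,[0,0,0.002],0],
  [1,[0,0,0.002],0],
])

```text
clock: 51.05
tcp_pos: [0.5468, -0.0894, 0.09]
tcp_rot: [0.0, -0.07, 0.998, -0.0]
wrist_force: [-0.8, 0.3, 2.4]
gripper_width: 0.0119
grasp_force: 30.0
```

```bash
python3 -c "
from h import *
to(.546,-.0893,.0885,1.710)"; python3 w.py
```

```text
t 51.0 tcp [ 0.5468 -0.0894  0.09  ] th 1.71 -> shift [0.0008 0.0002 0.0015] yaw -0.0 q6 -1.93 w 0.0119 F [-0.8  0.3  2.4]
tool F [ 0.82  0.88 -4.38] M [-0.254  0.409 -0.026]
```

>>> jog_arm([
  [0.1,[0,0,0],0],
  [0.1,[0,0,0],0],
  [0.1,[0,0,0],0],
  [0.1,[0,0,0],0],
  [0.1,[0,0,0],0],
])

```text
clock: 51.75
tcp_pos: [0.5466, -0.0894, 0.0889]
tcp_rot: [-0.0, -0.07, 0.998, 0.0]
wrist_force: [-0.3, 0.4, 0.2]
gripper_width: 0.0393
grasp_force: 0.0
```

>>> jog_arm([
  [0.1,[0,0,-0.02],0],
  [0.1,[0,0,-0.04],0],
  [0.1,[0,0,-0.07],0],
  [0.1,[0,0,-0.1],0],
  [0.1,[0,0,-0.1],0],
])

```text
clock: 52.25
tcp_pos: [0.5484, -0.0898, 0.1945]
tcp_rot: [0.004, -0.07, 0.998, -0.001]
wrist_force: [1.1, -0.3, 0.5]
gripper_width: 0.0396
grasp_force: 0.0
```

>>> jog_arm([
  [1,[0.02,-0.2,-0.03],0],
  [1,[0.02,-0.2,-0.03],0],
  [1,[0.02,-0.2,-0.03],0],
  [1,[0.02,-0.2,-0.03],0],
  [1,[0.02,-0.2,-0.03],0],
])

```text
clock: 52.75
tcp_pos: [0.5535, -0.2956, 0.2174]
tcp_rot: [-0.001, -0.067, 0.998, -0.0]
wrist_force: [-0.9, 0.1, 0.2]
gripper_width: 0.0028
grasp_force: 0.0
```

```bash
cat > chk.py <<'E'
from h import *
to(.6447,-.164,.13,1.710)
im={n:manip.grab_frame(n) for n in("scene","top")}
for n in im: cv2.imwrite(f"pics/{n}12.png",im[n])
a=1.711;c,s=np.cos(a),np.sin(a)
ref={n:cv2.imread(f"pics/{n}0.png") for n in im}
for g,x in((2,.06),(1,0.)):
    for y,z,l in((-.043,.108,"lamp-end stub?"),(.043,.108,"robot-end stub?"),(0,.118,"block")):
        P=[.5548+c*x-s*y,-.1483+s*x+c*y,z]
        for n in im:
            u,v=proj(n,P)[0].round().astype(int)
            print(g,l,n,(u,v),"now",im[n][v-1:v+2,u-1:u+2].mean((0,1)).round(),"empty",ref[n][v-1:v+2,u-1:u+2].mean((0,1)).round(), "ph1", cv2.imread(f"pics/{n}7.png")[v-1:v+2,u-1:u+2].mean((0,1)).round())
E
python3 chk.py
```

```text
t 52.8 tcp [ 0.5535 -0.2956  0.2174] th 1.704 -> shift [-0.1081  0.1183  0.0871] yaw -0.006 q6 -2.25 w 0.0028 F [-0.9  0.1  0.2]
2 lamp-end stub? scene (np.int64(356), np.int64(205)) now [118. 137. 145.] empty [113. 131. 138.] ph1 [111. 117. 121.]
2 lamp-end stub? top (np.int64(358), np.int64(208)) now [135. 130. 123.] empty [52. 52. 48.] ph1 [69. 70. 71.]
2 robot-end stub? scene (np.int64(346), np.int64(220)) now [142. 146. 145.] empty [197. 196. 193.] ph1 [176. 177. 177.]
2 robot-end stub? top (np.int64(362), np.int64(234)) now [127. 122. 116.] empty [121. 113. 105.] ph1 [122. 130. 128.]
2 block scene (np.int64(351), np.int64(211)) now [104. 114. 127.] empty [48. 57. 55.] ph1 [ 90.  98. 110.]
2 block top (np.int64(361), np.int64(221)) now [146. 152. 157.] empty [207. 193. 181.] ph1 [69. 70. 69.]
1 lamp-end stub? scene (np.int64(370), np.int64(211)) now [118. 137. 144.] empty [111. 130. 137.] ph1 [122. 128. 131.]
1 lamp-end stub? top (np.int64(376), np.int64(206)) now [148. 141. 133.] empty [77. 77. 71.] ph1 [72. 71. 68.]
1 robot-end stub? scene (np.int64(360), np.int64(227)) now [132. 134. 135.] empty [197. 196. 193.] ph1 [138. 143. 149.]
1 robot-end stub? top (np.int64(380), np.int64(232)) now [129. 123. 118.] empty [80. 74. 69.] ph1 [169. 187. 179.]
1 block scene (np.int64(365), np.int64(217)) now [103. 113. 126.] empty [50. 58. 56.] ph1 [ 95. 105. 116.]
1 block top (np.int64(379), np.int64(219)) now [143. 149. 154.] empty [207. 194. 181.] ph1 [75. 79. 77.]
```

The lamp-bar pixels behind each carrier are clear of stubs again, and the stubs are now at the robot end. Both blocks read alike at seated height. Second press.

>>> jog_arm([
  [1,[-0.108,0.1185,0.04],0],
  [1,[-0.108,0.1185,0.04],0],
  [1,[-0.108,0.1185,0.04],0],
  [1,[-0.108,0.1185,0.06],0],
  [1,[-0.108,0.1185,0.087],0],
])

```text
clock: 53.35
tcp_pos: [0.6465, -0.1526, 0.1315]
tcp_rot: [0.001, -0.073, 0.997, 0.0]
wrist_force: [0.1, -0.8, 0.3]
gripper_width: 0.0003
grasp_force: 0.0
```

>>> jog_arm([
  [1,[0,0,0],0],
  [1,[0,0,0],0],
  [1,[0,0,0],0],
])

```text
clock: 53.65
tcp_pos: [0.6455, -0.1578, 0.1343]
tcp_rot: [0.001, -0.07, 0.998, -0.0]
wrist_force: [0.8, 0.3, 0.5]
gripper_width: 0.0005
grasp_force: 0.0
```

```bash
python3 -c "
from h import *
to(.6447,-.164,.0953,1.710)"
```

```text
t 53.6 tcp [ 0.6455 -0.1578  0.1343] th 1.71 -> shift [ 0.0017 -0.006   0.039 ] yaw 0.0 q6 -2.0 w 0.0005 F [0.8 0.3 0.5]
```

>>> jog_arm([
  [1,[0.0015,-0.006,0.01],0],
  [1,[0.0015,-0.006,0.02],0],
  [1,[0.0015,-0.006,0.03],0],
  [1,[0.0015,-0.006,0.036],0],
  [1,[0.0015,-0.006,0.036],0],
])

```text
clock: 54.15
tcp_pos: [0.6436, -0.1639, 0.094]
tcp_rot: [-0.001, -0.069, 0.998, 0.001]
wrist_force: [-0.1, -0.6, 0.5]
gripper_width: 0.0006
grasp_force: 0.0
```

```bash
python3 -c "
from h import *
to(.6447,-.164,.086,1.710)"
```

```text
t 54.1 tcp [ 0.6436 -0.1639  0.094 ] th 1.71 -> shift [-0.0011 -0.0003  0.008 ] yaw -0.0 q6 -2.01 w 0.0006 F [-0.1 -0.6  0.5]
```

>>> jog_arm([
  [1,[0,0,0.003],0],
  [1,[0,0,0.006],0],
  [1,[0,0,0.009],0],
  [1,[0,0,0.013],0],
  [1,[0,0,0.013],0],
])

```text
clock: 54.65
tcp_pos: [0.6448, -0.1641, 0.0862]
tcp_rot: [0.001, -0.07, 0.998, -0.001]
wrist_force: [-4.5, 0.8, 12.8]
gripper_width: 0.0008
grasp_force: 6.1
```

>>> jog_arm([
  [1,[0,0,0],0],
  [1,[0,0,0],0],
  [1,[0,0,0],0],
])

```text
clock: 54.95
tcp_pos: [0.6448, -0.1641, 0.0862]
tcp_rot: [0.001, -0.07, 0.998, -0.001]
wrist_force: [-4.3, 1.0, 11.6]
gripper_width: 0.0008
grasp_force: 5.8
```

```bash
python3 w.py; python3 -c "
from h import *
to(.6447,-.164,.086,1.710)"
```

```text
tool F [  4.1    1.92 -11.75] M [-0.387  0.886  0.002]
t 55.1 tcp [ 0.6448 -0.1641  0.0863] th 1.71 -> shift [0.0001 0.0001 0.0003] yaw 0.0 q6 -2.01 w 0.0003 F [-4.   1.4 11.6]
```

Bottomed again (0.0863 m, about 12 N). Retreat clear, do a last numeric check, and hand in.

>>> jog_arm([
  [1,[0,0,-0.03],0],
  [1,[0,0,-0.06],0],
  [1,[0,0,-0.09],0],
  [1,[0,0,-0.12],0],
  [1,[0,0,-0.14],0],
])

```text
clock: 55.65
tcp_pos: [0.6449, -0.1641, 0.2258]
tcp_rot: [0.001, -0.07, 0.998, -0.001]
wrist_force: [-0.3, -0.0, -0.5]
gripper_width: -0.0001
grasp_force: 0.0
```

>>> jog_arm([
  [1,[0,-0.15,0],0],
  [1,[0,-0.15,0],0],
  [1,[0,-0.15,0],0],
  [1,[0,-0.15,0],0],
  [1,[0,-0.15,0],0],
])

```text
clock: 56.15
tcp_pos: [0.665, -0.3139, 0.2211]
tcp_rot: [-0.001, -0.069, 0.998, 0.001]
wrist_force: [0.4, -0.1, -0.7]
gripper_width: 0.0005
grasp_force: 0.0
```

>>> jog_arm([
  [1,[0,0,0],0],
  [1,[0,0,0],0],
  [1,[0,0,0],0],
])

```text
clock: 56.45
tcp_pos: [0.6656, -0.3111, 0.2243]
tcp_rot: [0.001, -0.07, 0.998, -0.0]
wrist_force: [0.2, -0.2, -0.4]
gripper_width: 0.0006
grasp_force: 0.0
```

Run:
```python
from h import *
a=manip.grab_frame("top").astype(int);b=cv2.imread("pics/top12.png").astype(int)
d=np.abs(a-b).max(2)[185:250,340:385]; print("changed px at carriers since before press:",(d>40).sum())
o=cv2.imread("pics/top0.png").astype(int)
for n,(u,v) in dict(tape=(238,175),timer=(318,158),case=(449,264),dish=(207,254),dish2=(163,267),turq=(286,262),orange=(173,227)).items():
    print(n,np.abs(a-o)[v-14:v+14,u-14:u+14].mean().round(1))
manip.job_done();print(manip.read_state()['clock'])
```

```text
changed px at carriers since before press: 0
tape 4.4
timer 4.5
case 46.3
dish 4.7
dish2 4.8
turq 4.4
orange 4.5
the job is handed in; nothing more can be done
the job is handed in; nothing more can be done
```

The job is handed in at about 56 s: both carriers on the worktop (only two found) were cured port-first, turned and reseated notch-first, with the lamp button pressed fully each time; every bystander I checked looked unmoved in the last frame except the slide case, whose patch changed (difference 46 against about 4.5), possibly from the parked arm covering it, which I did not confirm.

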